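Change the lap on a watch-case lapping machine

TASK

Change the lap on the bench lapping machine: first slide the speed fader fully to its stop, the end beside the catch tray, and touch laps or watch cases only while it is there. Then take the worn lap off the spindle and lay it flat in the empty wooden tray, lay all the finished watch cases from the machine's catch tray flat and side by side in the grey tote, and fit the fresh lap fully home on the square spindle. Last, slide the fader up to line up with the clamped speed marker; leave the other things on the bench where they are.

Things in the scene. Friction and masses are not known exactly. Their poses are not given: they have to be found in the camera images.
- machine: White bench lapping machine, fixed, 260 mm deep (x) and 370 mm wide (y). Origin on the bench under its middle; x points to its back, y to its left. Left half (y -5 to 185 mm): drive housing, its flat deck at z = 100 mm, with the spindle and, along the front, the fader. Right half: the catch tray. It runs only while its foot pedal is pressed; nobody presses it.
- catch_in (a point): Middle of the floor of the machine's open steel catch tray, 49 mm above the bench; inside 232 mm (x) by 172 mm (y), lip 4 mm thick, 13 mm high. Axes as the machine's. The drive housing rises 51 mm above this floor along the tray's left (+y) side.
- fader (a joint): Travel of the black speed fader in m: 0 at its stop (end stop of the track, right end, beside the catch tray), growing to 0.100 towards the machine's y (left). Starts somewhere up the track. Stays where it is left; about 2 N to slide.
- fader_top (a point): Middle of the top of the fader's cap. The cap is 24 mm (machine x) by 16 mm (machine y), stands from 2 to 30 mm above the deck, so this point is 30 mm above the deck. Its track lies along the machine's y at machine x = -85 mm; the cap is at machine y = 40 mm + travel. A white line across its middle marks the setting.
- marker: Speed marker: small aluminium arrow, 12 mm wide and 3 mm thick, clamped (fixed) on the black control strip 27 mm in front of the fader's track, pointing at it. Origin at the middle of the arrow on the deck; axes as the machine's. The fader is lined up with it when the cap's middle has the same machine y.
- spindle: The machine's upright spindle, fixed (it does not turn): a flange of 64 mm diameter, on it a square steel end 16 mm across the flats, tapering over its top 5 mm to 9.5 mm. Origin on its axis at deck height; its x and y are normal to the flats of the square. Flange top 20 mm, square end from 20 to 44 mm above the deck. A round splash pan, 160 mm wide, 14 mm high, surrounds it.
- spindle_seat (a point): Point on the spindle's axis at the top of the flange, where a lap's underside lies when it is fully home. Axes as the spindle's.
- fresh_lap: Fresh lap: round metal disc, 110 mm diameter, 10 mm thick, with a square hub 36 mm across that rises to 34 mm above the disc's underside; square through-bore 17.8 mm, parallel to the hub's sides; about 0.35 kg. Origin in the middle of its underside; x and y normal to the hub's sides, z up. Starts in one of the two wooden trays. Any of its four ways round fits the spindle.
- worn_lap: Worn lap: same shape and size as the fresh lap, with a darker face; starts fully home on the spindle.
- tray_a_in (a point): Middle of the inner floor of the fixed wooden tray that holds the fresh lap at the start. Both trays: 138 mm square outside, 126 mm inside, 6 mm walls, floor 6 mm and rim 14 mm above the bench. Axes along the tray's sides.
- tray_b_in (a point): Middle of the inner floor of the other, empty wooden tray (same size), the place for the worn lap.
- tote_in (a point): Middle of the inner floor of the grey plastic tote, fixed on the bench; inside 172 mm (its x) by 150 mm (its y), walls 4 mm thick (rim 6 mm wide outside that), floor 4 mm and rim 50 mm above the bench. Axes along its sides.
- case0: Finished steel watch case: round body 38 mm in diameter and 12 mm thick, with two lugs at each end along its x (48 mm over the lugs, 23 mm across a pair, lugs 0.5 to 10.5 mm above its underside). Origin in the middle of its underside, z up; 60 g. Starts lying flat in the catch tray. Three or all four of the cases are present.
- case1: Finished steel watch case: round body 38 mm in diameter and 12 mm thick, with two lugs at each end along its x (48 mm over the lugs, 23 mm across a pair, lugs 0.5 to 10.5 mm above its underside). Origin in the middle of its underside, z up; 60 g. Starts lying flat in the catch tray. Three or all four of the cases are present.
- case2: Finished steel watch case: round body 38 mm in diameter and 12 mm thick, with two lugs at each end along its x (48 mm over the lugs, 23 mm across a pair, lugs 0.5 to 10.5 mm above its underside). Origin in the middle of its underside, z up; 60 g. Starts lying flat in the catch tray. Three or all four of the cases are present.
- case3: Finished steel watch case: round body 38 mm in diameter and 12 mm thick, with two lugs at each end along its x (48 mm over the lugs, 23 mm across a pair, lugs 0.5 to 10.5 mm above its underside). Origin in the middle of its underside, z up; 60 g. Starts lying flat in the catch tray. Three or all four of the cases are present.
- loupe: Black eyeglass loupe, 38 mm wide, 36 mm high, standing at the machine's near right corner; to be left alone.
- driver: Screwdriver with a brass handle, 130 mm long, lying on the left of the wooden trays; to be left alone.
- jar: Amber glass jar with a steel lid, 44 mm wide, 50 mm high, at the machine's near left corner; to be left alone.
- block: Round brass bench block, 60 mm wide, 30 mm high, beyond the tote; to be left alone.

How it is judged (in metres and radians):
On the way, in this order (a step that is already met when the one before it is completed fails the run):
1. the fader is at its stop (value of joint fader below 0.004 m), for 0.3 s.
2. the worn lap lies flat in the empty tray (value of joint fader below 0.004 m and z of worn_lap in the frame of tray_b_in between -0.004 and 0.004 m and horizontal distance between worn_lap and tray_b_in below 0.015 m and angle between worn_lap's own z axis and vertical below 0.06 rad and linear speed of worn_lap below 0.02 m/s), for 0.2 s.
3. the fresh lap is fully home on the spindle and all the cases lie flat in the tote (z of fresh_lap in the frame of spindle_seat between -0.003 and 0.003 m and horizontal distance between fresh_lap and spindle_seat below 0.004 m and angle between each of fresh_lap, worn_lap's own z axis and vertical below 0.06 rad and linear speed of each of fresh_lap, worn_lap, case0, case1, case2, case3 below 0.02 m/s and z of worn_lap in the frame of tray_b_in between -0.004 and 0.004 m and horizontal distance between worn_lap and tray_b_in below 0.015 m and x of case0 in the frame of tote_in between -0.08 and 0.08 m and y of case0 in the frame of tote_in between -0.07 and 0.07 m and z of case0 in the frame of tote_in between -0.004 and 0.004 m and angle between each of case0, case1, case2, case3's own z axis and vertical below 0.12 rad and x of case1 in the frame of tote_in between -0.08 and 0.08 m and y of case1 in the frame of tote_in between -0.07 and 0.07 m and z of case1 in the frame of tote_in between -0.004 and 0.004 m and x of case2 in the frame of tote_in between -0.08 and 0.08 m and y of case2 in the frame of tote_in between -0.07 and 0.07 m and z of case2 in the frame of tote_in between -0.004 and 0.004 m and x of case3 in the frame of tote_in between -0.08 and 0.08 m and y of case3 in the frame of tote_in between -0.07 and 0.07 m and z of case3 in the frame of tote_in between -0.004 and 0.004 m), for 0.2 s.
4. the fader lines up with the marker (y of fader_top in the frame of marker between -0.004 and 0.004 m and velocity of joint fader between -0.01 and 0.01 m/s), for 0.3 s.
At the end, for the whole second after the job is handed in: the fader within 4 mm of the marker; the fresh lap fully home on the spindle (within 3 mm of the flange, level); the worn lap flat on the floor of the tray that was empty, within 15 mm of its middle; every case flat on the tote's floor, top side up, none on another; all at rest (all of step 3 and all of step 4); the robot touches nothing.
It fails at once if fingers touch a lap or a case while the fader is away from its stop (by more than 10 mm) (value of joint fader above 0.01 m and (contact force between the fingers and fresh_lap above 0.5 N or contact force between the fingers and worn_lap above 0.5 N or contact force between the fingers and case0 above 0.5 N or contact force between the fingers and case1 above 0.5 N or contact force between the fingers and case2 above 0.5 N or contact force between the fingers and case3 above 0.5 N)).
It fails at once if a bystander (loupe, screwdriver, jar, bench block) is moved more than 20 mm (distance of any of loupe, driver, jar, block from where it was at the start of the episode above 0.02 m).
Of case0, case1, case2, case3 only 3 to 4 are there at a start; the rules pass over those that are not, and their reading is None.
At some moment in a run one of case0, case1, case2, case3 may be knocked a few centimetres aside while the robot is not near it.
Once in a run the grip may slacken for a moment while it holds something.
It also fails if it takes over 192 s, if anything falls off the work surface, if the arm or the gripper's body presses on something with over 40 N, if the wrist force passes 120 N, or if a joint passes its speed limit or range.

ROBOT

A 6-joint arm with a two-finger parallel gripper is mounted at the origin on the work surface. World frame = base frame: x ahead of the robot, y to its left, z up, the work surface at z = 0. Lengths are in m, angles in degrees, forces in N, time in s.
With the tool pointing down it reaches from about 0.4 to 0.825 m from the base axis. Payload 7 kg.
Tool frame: the origin (TCP) lies between the finger pads; the fingertips stand 22 mm ahead of it and the grasp point (between the pads) lies 3 mm ahead of it; z points along the fingers, y is the line along which they close (so a half turn about z gives the same grasp; the last joint's range is limited). The gripper opens to 88 mm and grips with 3 to 60 N. Pads are 19 mm wide; open, the fingers measure 130 mm over their backs; the gripper's body (78 mm by 193 mm) begins 47 mm behind the grasp point.
Start: joints at [16.507, 20.546, 0.682, 0, -70.136, -16.507], TCP at [0.675, -0, 0.249] pointing down, gripper open.
Joint ranges: [-176.03, 176.03], [-82.01, 121.73], [-58.28, 71.71], [-173.87, 95.51], [-174.79, -0.11], [-173.66, 173.66]. Speed limits (degrees/s): [136.94, 136.94, 172.46, 180, 180, 180].

INTERFACE

Orientations are given as [roll, pitch, yaw] about the fixed x, y, z axes, in that order (R = Rz(yaw) Ry(pitch) Rx(roll)).
In Python, from plant import r, vision gives the robot as it stands.
- The arm moves only by the shell command python3 -m pendant 'ROWS' [FORCE]. ROWS is JSON, a list that holds one entry, the list of rows, each a list of 7 numbers: the shift along the tool's x, y, z scaled (see below), then the turn, a rotation vector about the tool's x, y, z scaled (see below), then the opening, from -1 (shut) to 1 (fully open). In form: [[[x, y, z, wx, wy, wz, fingers], ...]]. A call has exactly 8 rows; each row shifts and turns the commanded pose from where the row before left it, along the tool's axes as they then stand; what a row does not reach is not made up. The controller multiplies each number of a shift by 20 mm and each number of a turn by 4 degrees. A row lasts 1/10 s, in which the tool goes at most 50 mm and 8.59 degrees, less where a joint would pass 70% of its speed; a pose out of reach is approached as far as the arm can. A call with a number of a shift or a turn outside -1 to 1 is refused whole. A call with a gripper value outside its range is refused whole. The fingers move at their own pace and stop on an object; FORCE is the grip in N (left out, the last holds). Time passes only in rows, so rows that do not move let the fingers close, or fill a call up. It gives the time, the measured TCP pose, the force, the opening and the grip force at its end, in the units of the state.
- r.get_state(): the state, without advancing time (a new reading comes with each control period).
- vision.capture(name): name is "scene" or "side" or "wrist"; returns a dict with "frame" (420x560x3 uint8, blue, green, red), "depth" (420x560 float32, m along the optical axis (not along the pixel's ray), 0 where there is no reading), "camera_matrix" (3x3 intrinsics, pixels), "extrinsics" (4x4, takes a point from world to camera coordinates); the wrist camera has in their place "hand_eye" (4x4, takes a point from camera to tool coordinates, whose origin is the TCP and whose axes are the flange's). Camera axes: x right, y up, looking along -z (the intrinsics and any distortion apply to the point x, -y, -z); pixel columns grow to the right and rows downward; lengths in m; the calibration is good to about 2 mm. A picture is of the moment at which its call begins: read the wrist's pose just before it.
- r.close_job(): hands the job in; it is judged then, once.
The state is a dict: "time_s": time; "joints": joint angles; "qd": joint speeds; "joint_torque": joint torques, N m; "tcp_pos": TCP position; "eef_rot": TCP orientation; "contact_force": force on the tool from outside, world axes, zero at the start; "moment": the same for the moment, N m; "gripper_width": finger opening in m; "gripper_force": force on a finger pad.
Only numpy, scipy, OpenCV 4.12 (cv2) and the standard library are available. Lean on these libraries where they do the work, as an engineer would, in place of code of your own. Each camera call takes 0.05 s, during which the arm holds its last target. There are 200 camera calls.

## Working session

There is one attempt and no reset: what is moved stays moved. The work goes in short steps, Python scripts to look and compute and a shell command to move; the robot and the scene stay as the last step left them, time stands still between calls to the robot, and variables do not carry over. Pictures are saved under pics/ and viewed, at most 14 in all, crops included, and the job is handed in when it is done.

```bash
ls; mkdir -p pics
cat > h.py <<'E'
import numpy as np, cv2
from plant import r, vision
from scipy.spatial.transform import Rotation as R
def cap(n):
    s=r.get_state(); c=vision.capture(n); 
    if n=='wrist':
        T=np.eye(4); T[:3,:3]=R.from_euler('xyz',s['eef_rot'],degrees=True).as_matrix(); T[:3,3]=s['tcp_pos']
        c['c2w']=T@np.array(c['hand_eye'])
    else: c['c2w']=np.linalg.inv(np.array(c['extrinsics']))
    return c
def pt(c,u,v,d=None):
    if d is None:
        w=c['depth'][int(v)-1:int(v)+2,int(u)-1:int(u)+2]; d=np.median(w[w>0]) if (w>0).any() else np.nan
    x=np.linalg.inv(c['camera_matrix'])@[u,v,1]*d
    return (c['c2w']@[x[0],-x[1],-x[2],1])[:3]
def ptz(c,u,v,z):  # pixel ray meets plane z
    a=c['c2w'][:3,3]; b=pt(c,u,v,1.0); return a+(b-a)*(z-a[2])/(b[2]-a[2])
def cloud(c):
    d=c['depth']; v,u=np.mgrid[:d.shape[0],:d.shape[1]]
    x=np.stack([u,v,np.ones_like(u)],-1)@np.linalg.inv(c['camera_matrix']).T*d[...,None]
    x=x*[1,-1,-1]; return x@c['c2w'][:3,:3].T+c['c2w'][:3,3]
def save(c,n,crop=None,k=1):
    f=c['frame']
    if crop: f=f[crop[1]:crop[3],crop[0]:crop[2]]
    cv2.imwrite('pics/'+n+'.png',cv2.resize(f,None,fx=k,fy=k,interpolation=cv2.INTER_CUBIC))
E
python3 - <<'E'
from h import *
import pickle
print(r.get_state())
for n in ('scene','side','wrist'):
    c=cap(n); save(c,n+'0'); pickle.dump(c,open(n+'0.pkl','wb')); print(n,c['camera_matrix'],c['c2w'].round(3),c.keys())
E
```

```text
pics
{'time_s': 0.0, 'joints': array([ 1.65094647e+01,  2.05915251e+01,  6.32799904e-01, -2.27493564e-02,
       -7.01362768e+01, -1.65066406e+01]), 'qd': array([ 0.03346324, -0.00360471, -0.07082434, -0.00830726,  0.07696191,
       -0.19647246]), 'joint_torque': array([-8.00930356e-04, -5.82726967e+01,  2.93058443e+01,  6.99745238e+00,
        6.93249181e-03, -2.06530804e-04]), 'tcp_pos': array([6.74528033e-01, 1.68098513e-05, 2.47605984e-01]), 'eef_rot': array([ 1.79902837e+02, -6.49122827e-03, -9.00049180e+01]), 'contact_force': array([-0.644101  , -1.04915529,  0.27908732]), 'moment': array([-0.00804691, -0.02130558, -0.0025794 ]), 'gripper_force': 0.0, 'gripper_width': 0.08758547069988974}
scene [[428.90260892   0.         284.44474631]
 [  0.         428.90260892 207.97159604]
 [  0.           0.           1.        ]] [[-0.163 -0.628  0.761  1.461]
 [ 0.987 -0.096  0.132  0.214]
 [-0.009  0.772  0.635  0.902]
 [ 0.     0.     0.     1.   ]] dict_keys(['frame', 'depth', 'camera_matrix', 'extrinsics', 'c2w'])
side [[388.60237978   0.         278.53114267]
 [  0.         388.60237978 206.93579053]
 [  0.           0.           1.        ]] [[ 0.972  0.146 -0.184  0.379]
 [-0.235  0.625 -0.744 -0.573]
 [ 0.006  0.766  0.642  0.673]
 [ 0.     0.     0.     1.   ]] dict_keys(['frame', 'depth', 'camera_matrix', 'extrinsics', 'c2w'])
wrist [[355.5253124    0.         278.08562934]
 [  0.         355.5253124  206.79801749]
 [  0.           0.           1.        ]] [[-1.    -0.002  0.001  0.675]
 [ 0.001 -0.956 -0.294 -0.08 ]
 [ 0.002 -0.294  0.956  0.382]
 [ 0.     0.     0.     1.   ]] dict_keys(['frame', 'depth', 'camera_matrix', 'hand_eye', 'c2w'])
```

View pics.

View pics/scene0.png

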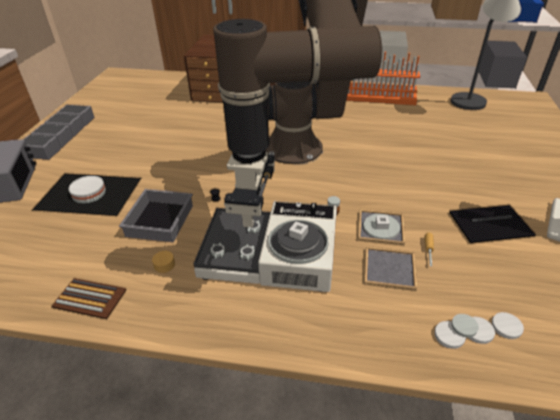

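View pics/side0.png

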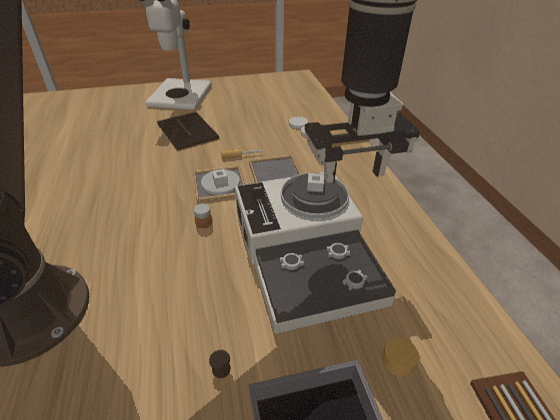

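View pics/wrist0.png

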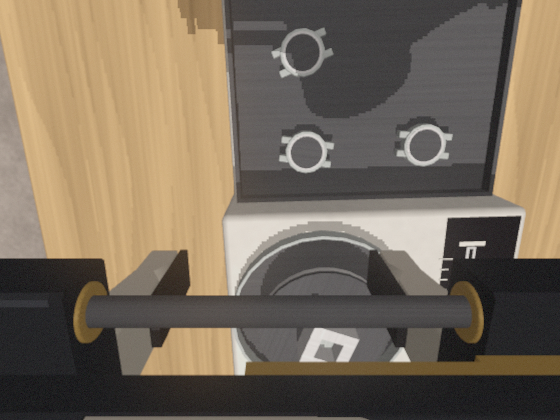

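The scene shows three cases in the catch tray (about 255,228; 218,250; 247,254), the tote at (158,215), tray A with the fresh lap at (381,226), empty tray B at (390,267), the block at (163,260), the driver at (430,245) and the jar at (333,205). The side view shows the fader strip at (262,207). I'll build a top-down ortho map from depth.

```bash
cat > ortho.py <<'E'
from h import *
import pickle
x0,x1,y0,y1,s=0.4,0.9,-0.42,0.46,0.00125
H,W=int((x1-x0)/s),int((y1-y0)/s)
hm={};
for n in ('scene','side'):
    c=pickle.load(open(n+'0.pkl','rb')); big=cv2.resize(c['frame'],None,fx=4,fy=4,interpolation=cv2.INTER_LINEAR)
    d=cv2.resize(c['depth'],None,fx=4,fy=4,interpolation=cv2.INTER_NEAREST)
    K=c['camera_matrix'].copy(); K[:2]*=4; K[:2,2]+=1.5
    P=cloud(dict(depth=d,camera_matrix=K,c2w=c['c2w'])).reshape(-1,3); col=big.reshape(-1,3)
    ok=(d.ravel()>0)&(P[:,2]<0.17)&(P[:,2]>-0.01); P,col=P[ok],col[ok]
    o=np.argsort(P[:,2]); P,col=P[o],col[o]
    i=((x1-P[:,0])/s).astype(int); j=((y1-P[:,1])/s).astype(int)
    m=(i>=0)&(i<H)&(j>=0)&(j<W)
    im=np.zeros((H,W,3),np.uint8); z=np.full((H,W),np.nan); im[i[m],j[m]]=col[m]; z[i[m],j[m]]=P[m,2]
    hm[n]=z
    for k in range(5,9): cv2.line(im,(0,int((x1-k/10)/s)),(8,int((x1-k/10)/s)),(0,0,255),1)
    for k in range(-4,5): cv2.line(im,(int((y1-k/10)/s),0),(int((y1-k/10)/s),8),(0,0,255),1)
    cv2.imwrite(f'pics/ortho_{n}.png',im)
    zz=P[:,2]; print(n,np.histogram(zz,bins=np.arange(-.01,.171,.005))[0])
pickle.dump(hm,open('hm.pkl','wb'))
E
python3 ortho.py
```

```text
scene [  24438  592078 1242257  107040   83658   59808   31372   27985   22192
   20102   14309   35931   35901   18168   29830   11014    8168    7642
    7675    7859    7951   19453   38900    8197    8670    8741   10006
    8572   13810    6047    4884    5231    7522    9189    8572    8208]
side [   6496   71621 1578717  135754   68655   69916   31027   29702   30920
   19529   16620   31614  109499   16288   30553   12447    8695    9372
    8749    8776    8569   10815   62072    8548    7508    6651    4931
    6467   16031    3806    3884    4376    4466    5413    3864    6481]
```

View pics/ortho_scene.png

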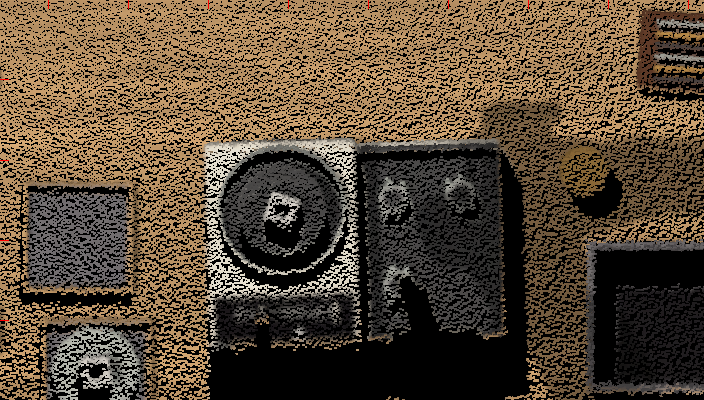

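View pics/ortho_side.png

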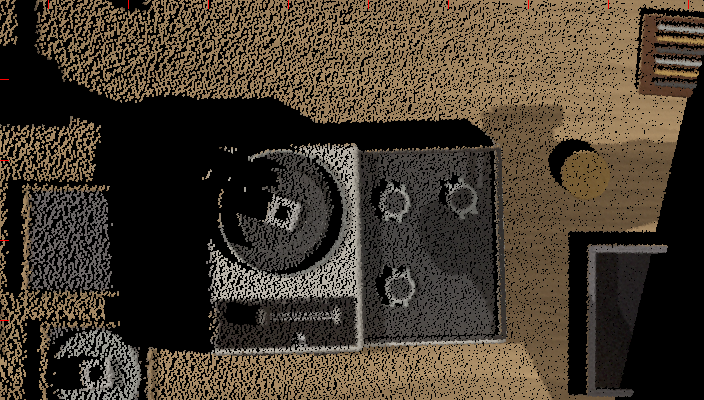

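Both maps agree: machine front near x≈0.46, cap at about (0.51, 0.16), marker at about (0.48, 0.085), three cases. The next step is to fit things numerically.

Run:
```python
from h import *
import pickle
C={n:pickle.load(open(n+'0.pkl','rb')) for n in('scene','side')}
Q={n:cloud(C[n]).reshape(-1,3) for n in C}
for n in Q: Q[n]=Q[n][(C[n]['depth'].ravel()>0)]
def fit(lab,xr,yr,zr,names=('scene','side')):
    for n in names:
        P=Q[n]; m=(P[:,0]>xr[0])&(P[:,0]<xr[1])&(P[:,1]>yr[0])&(P[:,1]<yr[1])&(P[:,2]>zr[0])&(P[:,2]<zr[1])
        if m.sum()<6: print(lab,n,m.sum()); continue
        p=P[m]; rc=cv2.minAreaRect((p[:,:2]*1000).astype(np.float32))
        print(lab,n,m.sum(),np.round(rc[0],1),np.round(rc[1],1),round(rc[2],1),'z',np.percentile(p[:,2],[10,50,90]).round(4))
fit('wornhub',(.58,.7),(.05,.16),(.147,.162))
fit('fader',(.48,.54),(.1,.2),(.122,.14))
fit('trayA',(.33,.51),(.25,.43),(.008,.02))
fit('freshhub',(.35,.5),(.28,.4),(.036,.05))
fit('trayB',(.52,.69),(.27,.45),(.010,.02))
fit('trayBfl',(.53,.66),(.30,.42),(.003,.0085))
fit('tote',(.35,.65),(-.5,-.25),(.044,.06))
fit('deck',(.44,.73),(-.02,.22),(.096,.104))
fit('catch',(.44,.73),(-.2,.05),(.056,.066))
fit('c0',(.62,.68),(-.06,.01),(.056,.07));fit('c1',(.62,.68),(-.14,-.08),(.056,.07));fit('c2',(.5,.58),(-.07,.01),(.056,.07))
fit('block',(.65,.75),(-.33,-.22),(.024,.036)); fit('jar',(.3,.48),(.15,.28),(.02,.06)); fit('loupe',(.3,.5),(-.25,-.1),(.02,.045))
s=C['side'];save(s,'sidecrop',(225,160,405,330),4); cv2.imwrite('pics/sidecrop.png',cv2.resize(cv2.imread('pics/sidecrop.png'),None,fx=0.85,fy=0.85))
```

```text
wornhub scene 157 [636.3 107.1] [38.1 41.1] 70.8 z [0.1489 0.1539 0.1565]
wornhub side 192 [634.1 107.2] [38.9 34.6] 72.2 z [0.1486 0.1556 0.157 ]
fader scene 41 [507.3 133.8] [24.3 14.6] 6.2 z [0.1242 0.1298 0.1327]
fader side 74 [503.1 131.8] [23.2 16. ] 1.0 z [0.1235 0.1302 0.1326]
trayA scene 959 [430.9 339.3] [137.9 146. ] 89.3 z [0.0095 0.0151 0.0182]
trayA side 1036 [428.8 340.5] [143.5 137.5] 89.6 z [0.0091 0.0165 0.0192]
freshhub scene 99 [435.7 340.4] [42.3 37.1] 7.0 z [0.0383 0.0406 0.0432]
freshhub side 113 [432.4 339.2] [35.7 39.2] 7.8 z [0.0382 0.042  0.0439]
trayB scene 485 [602.6 362.9] [138.  142.4] 89.7 z [0.0104 0.0136 0.0165]
trayB side 372 [599.7 372.1] [120.7 138.5] 89.4 z [0.0102 0.0122 0.0172]
trayBfl scene 1016 [595.7 360.1] [119.4 125.4] 89.8 z [0.0048 0.0067 0.008 ]
trayBfl side 268 [594.3 371.6] [ 95.4 128.3] 89.7 z [0.0068 0.0079 0.0084]
tote scene 591 [ 502.8 -358.1] [169.5 195. ] 89.9 z [0.0461 0.0499 0.0525]
tote side 1354 [ 499.3 -323.3] [100.1 190.3] 89.3 z [0.0475 0.0514 0.053 ]
deck scene 2756 [592.5 106.6] [264.9 189. ] 1.6 z [0.0987 0.101  0.1029
[... 368 characters left out ...]
 [ 657.2 -115.2] [49.5 35.7] 37.4 z [0.0591 0.0618 0.0641]
c1 side 291 [ 652.6 -116.6] [49.4 37.2] 21.1 z [0.0598 0.0628 0.0645]
c2 scene 80 [544.4 -34.2] [28.4 49.6] 77.7 z [0.0576 0.0616 0.0638]
c2 side 406 [540.1 -23.9] [67.7 79.6] 90.0 z [0.0583 0.0631 0.0654]
block scene 285 [ 685.1 -270.3] [60.5 58.7] 28.5 z [0.028  0.0304 0.0326]
block side 883 [ 681.5 -271. ] [59.5 59.3] 74.4 z [0.0299 0.0318 0.0333]
jar scene 121 [374.8 185.9] [39.9 40.5] 71.0 z [0.0265 0.0498 0.0529]
jar side 318 [419.1 191.4] [109.4 108.5] 53.8 z [0.0239 0.0475 0.0534]
loupe scene 78 [ 368.8 -212. ] [34.5 30.8] 14.4 z [0.0258 0.0357 0.0386]
loupe side 547 [ 413.1 -167.8] [160.1  77.1] 23.9 z [0.0268 0.0376 0.0414]
```

View pics/sidecrop.png

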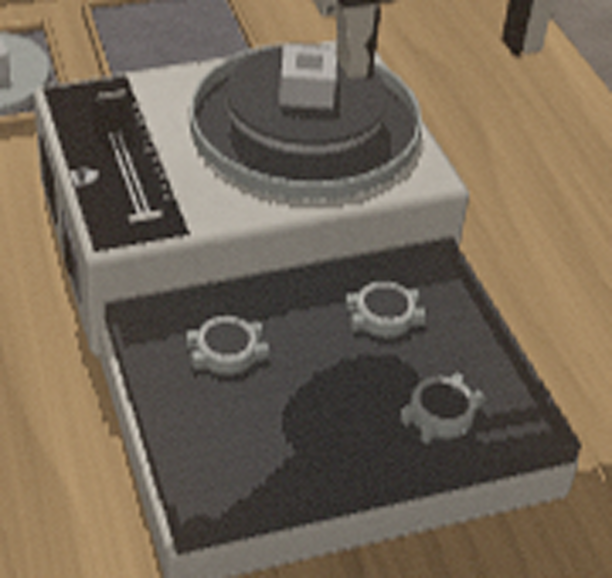

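The crop shows the cap's white line near (110,97), the marker at (85,177), the T-shaped line at the track's right end at (145,217), the worn hub at (308,75) and the cases at (228,343), (386,308) and (442,407). I'll move above the fader and square the gripper to the machine.

```bash
python3 -m pendant '[[[-0.8,1,0,0,0,0,1],[-0.8,1,0,0,0,0,1],[-0.8,1,0,0,0,0,1],[-0.8,1,0,0,0,0,1],[-0.8,1,0,0,0,0,1],[-0.8,1,0,0,0,0,1],[-0.8,1,0,0,0,0,1],[-0.8,1,0,0,0,0,1]]]' 20
for i in 1 2 3; do python3 -m pendant '[[[0,0,0,0,0,-0.95,1],[0,0,0,0,0,-0.95,1],[0,0,0,0,0,-0.95,1],[0,0,0,0,0,-0.95,1],[0,0,0,0,0,-0.95,1],[0,0,0,0,0,-0.95,1],[0,0,0,0,0,-0.95,1],[0,0,0,0,0,-0.95,1]]]'; done
python3 - <<'E'
from h import *
import pickle
s=r.get_state(); print(s['tcp_pos'],s['eef_rot'],s['joints'])
c=cap('wrist'); pickle.dump(c,open('w1.pkl','wb')); save(c,'w1',k=1.4)
E
```

```text
time_s: 0.95
tcp_pos: [0.514, 0.1284, 0.2484]
eef_rot: [180.0, -0.0, -90.0]
contact_force: [0.3, 0.0, 0.9]
gripper_width: 0.0876
gripper_force: 0.0
time_s: 1.75
tcp_pos: [0.5148, 0.1279, 0.2483]
eef_rot: [180.0, 0.0, -59.4]
contact_force: [0.8, -0.6, -0.4]
gripper_width: 0.0877
gripper_force: 0.0
time_s: 2.55
tcp_pos: [0.5148, 0.1279, 0.2484]
eef_rot: [180.0, 0.0, -29.0]
contact_force: [0.2, 0.7, -0.2]
gripper_width: 0.0881
gripper_force: 0.0
time_s: 3.35
tcp_pos: [0.5148, 0.1279, 0.2483]
eef_rot: [180.0, 0.0, 1.3]
contact_force: [-0.2, 0.3, -0.4]
gripper_width: 0.088
gripper_force: 0.0
[0.51478797 0.12787922 0.2483456 ] [1.79992351e+02 2.63882342e-02 1.34932788e+00] [ 3.51424947e+01  6.92930105e+00 -1.74810352e+01 -9.13546829e-03
 -6.56158482e+01  5.62106085e+01]
```

View pics/w1.png

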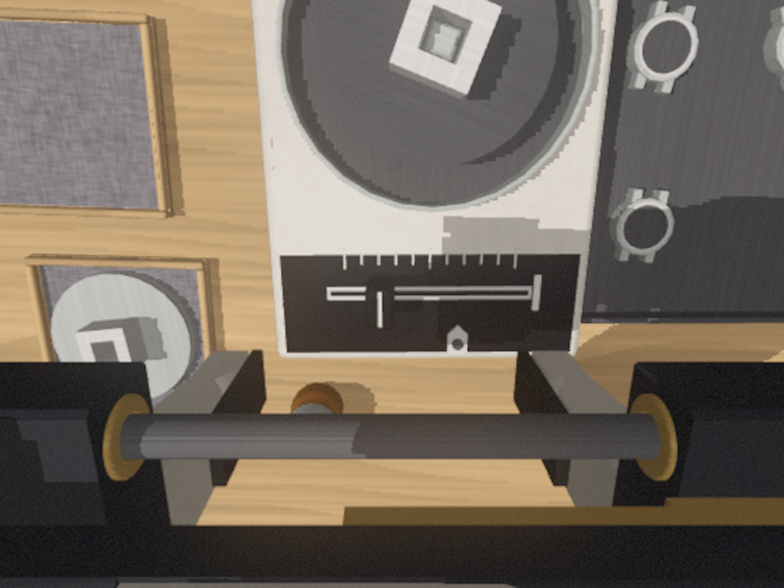

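The wrist view shows the cap's line at (380,308), the marker at (457,340), the worn hub's lower edge from (389,66) to (468,97), the fresh hub at (103,350), and cases at (667,47) and (645,225), all in the 1.4x picture.

Run:
```python
from h import *
import pickle
c=pickle.load(open('w1.pkl','rb'))
f=lambda u,v,z:ptz(c,u/1.4,v/1.4,z)[:2].round(4)
print('cap line',f(380,292,.13),f(380,326,.13),'depth',pt(c,380/1.4,310/1.4))
print('marker tip/base/c',f(457,326,.103),f(457,352,.103),f(457,342,.103), pt(c,457/1.4,335/1.4))
print('track end line',f(537,276,.1),f(537,310,.1), 'track L',f(328,293,.1))
a,b,d=f(389,66,.154),f(468,97,.154),f(500,12,.154);print('hub',a,b,d,np.degrees(np.arctan2(*(a-b)[::-1])),np.linalg.norm(a-b),'opp mid',(a+d)/2, (a+b)/2)
print('bore/spindle',[f(*p,.154) for p in((423,48),(455,60),(465,25),(433,13))], pt(c,470/1.4,20/1.4),pt(c,405/1.4,50/1.4))
print('fresh hub top', [f(*p,.040) for p in((78,331),(124,327),(130,365))],pt(c,85/1.4,335/1.4))
print('deck corners',f(284,354,.1),f(575,354,.1))
```

```text
cap line [0.5152 0.1325] [0.4958 0.1322] depth [0.50447902 0.13233777 0.12846028]
marker tip/base/c [0.4863 0.0861] [0.4692 0.085 ] [0.4758 0.0854] [0.47981267 0.08549918 0.10148575]
track end line [0.5177 0.0404] [0.4965 0.0381] track L [0.5044 0.1639]
hub [0.623  0.1301] [0.6115 0.0958] [0.6444 0.0849] 71.46488383242675 0.03617651171685848 opp mid [0.6337 0.1075] [0.61725 0.11295]
bore/spindle [array([0.6302, 0.116 ]), array([0.6259, 0.1023]), array([0.6393, 0.099 ]), array([0.6434, 0.1124])] [0.6419027  0.09651663 0.15032071] [0.6295303  0.12344732 0.15239754]
fresh hub top [array([0.4517, 0.3566]), array([0.4556, 0.3221]), array([0.4248, 0.3217])] [0.44773529 0.35320003 0.03798165]
deck corners [0.4642 0.1917] [0.4682 0.0114]
```

```bash
python3 -m pendant '[[[-0.5,-0.22,0.8,0,0,0,0],[0,0,0.9,0,0,0,0],[0,0,0.9,0,0,0,0],[0,0,0.9,0,0,0,0],[0,0,0.9,0,0,0,-0.3],[0,0,0.85,0,0,0,-0.3],[0,0,0.8,0,0,0,-0.3],[0,0,0,0,0,0,-0.3]]]' 10
python3 -m pendant '[[[0,0,0,0,0,0,-1],[0,0,0,0,0,0,-1],[0,0,0,0,0,0,-1],[0,0,0,0,0,0,-1],[0,0,0,0,0,0,-1],[0,0,0,0,0,0,-1],[0,0,0,0,0,0,-1],[0,0,0,0,0,0,-1]]]' 10
```

```text
time_s: 4.2
tcp_pos: [0.5036, 0.1314, 0.1255]
eef_rot: [179.9, 0.2, 1.1]
contact_force: [-0.5, 0.3, -0.6]
gripper_width: 0.0321
gripper_force: 0.0
time_s: 5.0
tcp_pos: [0.5054, 0.1326, 0.1285]
eef_rot: [-180.0, -0.1, 1.2]
contact_force: [-1.3, -0.1, 6.5]
gripper_width: 0.0159
gripper_force: 10.0
```

```bash
python3 -m pendant '[[[0,0.5,0,0,0,0,-1],[0,0.5,0,0,0,0,-1],[0,0.5,0,0,0,0,-1],[0,0.5,0,0,0,0,-1],[0,0.5,0,0,0,0,-1],[0,0.5,0,0,0,0,-1],[0,0.5,0,0,0,0,-1],[0,0,0,0,0,0,-1]]]' 
python3 -m pendant '[[[0,0.1,0,0,0,0,-1],[0,0.1,0,0,0,0,-1],[0,0.1,0,0,0,0,-1],[0,0.1,0,0,0,0,-1],[0,0,0,0,0,0,-1],[0,0,0,0,0,0,-1],[0,0,0,0,0,0,-1],[0,0,0,0,0,0,-1]]]'
```

```text
time_s: 5.8
tcp_pos: [0.5074, 0.0616, 0.1285]
eef_rot: [-180.0, -0.1, 1.2]
contact_force: [2.7, -2.0, 5.8]
gripper_width: 0.0158
gripper_force: 10.0
time_s: 6.6
tcp_pos: [0.5076, 0.0548, 0.1285]
eef_rot: [-180.0, -0.1, 1.2]
contact_force: [0.5, -0.8, 6.7]
gripper_width: 0.0158
gripper_force: 10.0
```

```bash
python3 -m pendant '[[[0,0.1,0,0,0,0,-1],[0,0.1,0,0,0,0,-1],[0,0.1,0,0,0,0,-1],[0,0,0,0,0,0,-1],[0,0,0,0,0,0,-1],[0,0,0,0,0,0,-1],[0,0,0,0,0,0,-1],[0,0,0,0,0,0,-1]]]'
```

```text
time_s: 7.4
tcp_pos: [0.5078, 0.0522, 0.1285]
eef_rot: [-179.7, -0.2, 1.2]
contact_force: [-5.7, 19.7, 8.7]
gripper_width: 0.0188
gripper_force: 10.0
```

```bash
python3 -m pendant '[[[0,-0.1,0,0,0,0,0],[0,0,0,0,0,0,0],[0,0,-0.5,0,0,0,0],[0,0,-1,0,0,0,1],[0,0,-1,0,0,0.9,1],[0,0,-1,0,0,1,1],[0,0,-1,0,0,1,1],[0,0,-1,0,0,1,1]]]'
python3 -m pendant '[[[0.64,-0.58,0,0,0,1,1],[0.64,-0.58,0,0,0,0,1],[0.64,-0.58,0,0,0,0,1],[0.64,-0.58,0,0,0,0,1],[0.64,-0.58,0,0,0,0,1],[0.64,-0.58,0,0,0,0,1],[0.64,-0.58,0,0,0,0,1],[0.64,-0.58,0,0,0,0,1]]]'
cat > look.py <<'E'
from h import *
import pickle,sys
n=sys.argv[1]; s=r.get_state(); print(s['tcp_pos'].round(4),s['eef_rot'].round(2),s['time_s'])
c=cap('wrist'); pickle.dump(c,open(n+'.pkl','wb')); save(c,n,k=1.4)
E
python3 -m pendant '[[[0,0,0,0,0,0,1],[0,0,0,0,0,0,1],[0,0,0,0,0,0,1],[0,0,0,0,0,0,1],[0,0,0,0,0,0,1],[0,0,0,0,0,0,1],[0,0,0,0,0,0,1],[0,0,0,0,0,0,1]]]'
python3 look.py w2
```

```text
time_s: 8.2
tcp_pos: [0.5062, 0.0495, 0.2388]
eef_rot: [180.0, 0.0, -14.6]
contact_force: [0.0, -0.1, -0.4]
gripper_width: 0.0771
gripper_force: 0.0
time_s: 9.0
tcp_pos: [0.6329, 0.1066, 0.2378]
eef_rot: [180.0, 0.0, -18.4]
contact_force: [-0.0, -0.6, 0.5]
gripper_width: 0.0876
gripper_force: 0.0
time_s: 9.8
tcp_pos: [0.6325, 0.107, 0.2377]
eef_rot: [-180.0, -0.0, -18.4]
contact_force: [0.1, -0.5, 0.0]
gripper_width: 0.0875
gripper_force: 0.0
[0.6325 0.107  0.2377] [-1.7999e+02 -1.0000e-02 -1.8400e+01] 9.8
```

View pics/w2.png

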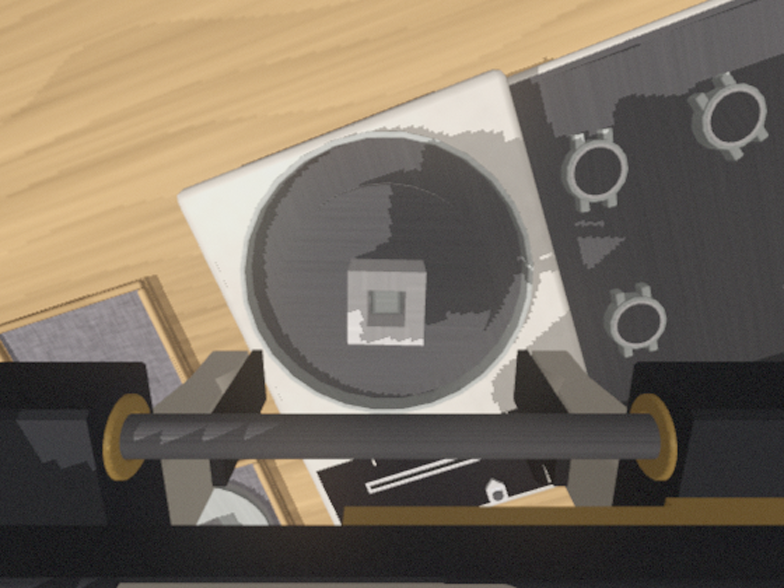

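The hub top has corners (348,271), (426,270), (425,345) and (347,345) and sits square to the tool. The fader cap is at its stop, hidden below the view.

```bash
cat >> h.py <<'E'
def rel(s,p,yaw_to=None):  # world point -> tool shift in row units
    T=R.from_euler('xyz',s['eef_rot'],degrees=True).as_matrix()
    return (T.T@(np.array(p)-s['tcp_pos'])/0.02).round(2)
E
python3 - <<'E'
from h import *
import pickle
c=pickle.load(open('w2.pkl','rb'))
s=r.get_state()
P=np.array([ptz(c,u/1.4,v/1.4,.154) for u,v in((348,271),(426,270),(425,345),(347,345))])
m=P.mean(0); print(P.round(4),m, rel(s,[m[0],m[1],.1545]))
d=cloud(c)[int(330/1.4)-3:int(330/1.4)+3,int(355/1.4)-2:int(355/1.4)+3,2]; print(np.median(d))
E
```

```text
[[0.6588 0.1177 0.154 ]
 [0.648  0.084  0.154 ]
 [0.613  0.0953 0.154 ]
 [0.6247 0.1305 0.154 ]] [0.63614147 0.10687389 0.154     ] [ 0.17 -0.05  4.16]
0.1523865218362519
```

```bash
python3 -m pendant '[[[0.13,-0.03,0.7,0,0,0,0.2],[0,0,0.8,0,0,0,0.2],[0,0,0.8,0,0,0,0.2],[0,0,0.8,0,0,0,0.2],[0,0,0.6,0,0,0,0.2],[0,0,0.4,0,0,0,0.2],[0,0,0.06,0,0,0,0.2],[0,0,0,0,0,0,0.2]]]' 40
python3 -m pendant '[[[0,0,0,0,0,0,-1],[0,0,0,0,0,0,-1],[0,0,0,0,0,0,-1],[0,0,0,0,0,0,-1],[0,0,0,0,0,0,-1],[0,0,0,0,0,0,-1],[0,0,0,0,0,0,-1],[0,0,0,0,0,0,-1]]]' 40
```

```text
time_s: 10.65
tcp_pos: [0.6354, 0.1068, 0.1544]
eef_rot: [180.0, -0.0, -18.4]
contact_force: [-0.1, -0.7, -0.1]
gripper_width: 0.0528
gripper_force: 0.0
time_s: 11.45
tcp_pos: [0.6356, 0.1071, 0.1551]
eef_rot: [-180.0, -0.1, -18.4]
contact_force: [-2.0, 2.0, 5.5]
gripper_width: 0.0354
gripper_force: 39.9
```

```bash
python3 -m pendant '[[[0,0,-0.2,0,0,0,-1],[0,0,-0.3,0,0,0,-1],[0,0,-0.5,0,0,0,-1],[0,0,-0.6,0,0,0,-1],[0,0,-0.6,0,0,0,-1],[0,0,-0.6,0,0,0,-1],[0,0,-0.6,0,0,0,-1],[0,0,0,0,0,0,-1]]]' 45
python3 look.py w3
python3 - <<'E'
from h import *
s=r.get_state();print(s['contact_force'],s['gripper_width'],s['gripper_force'],s['tcp_pos'])
E
```

```text
time_s: 12.25
tcp_pos: [0.6361, 0.1069, 0.225]
eef_rot: [-179.9, -0.2, -18.4]
contact_force: [0.2, 0.8, -4.1]
gripper_width: 0.0359
gripper_force: 44.9
[0.6361 0.1069 0.225 ] [-1.7988e+02 -1.7000e-01 -1.8390e+01] 12.25
[ 0.35706255 -1.09098046 -3.99656736] 0.03594137718487921 44.890991623542504 [0.63559753 0.10684694 0.22363439]
```

View pics/w3.png

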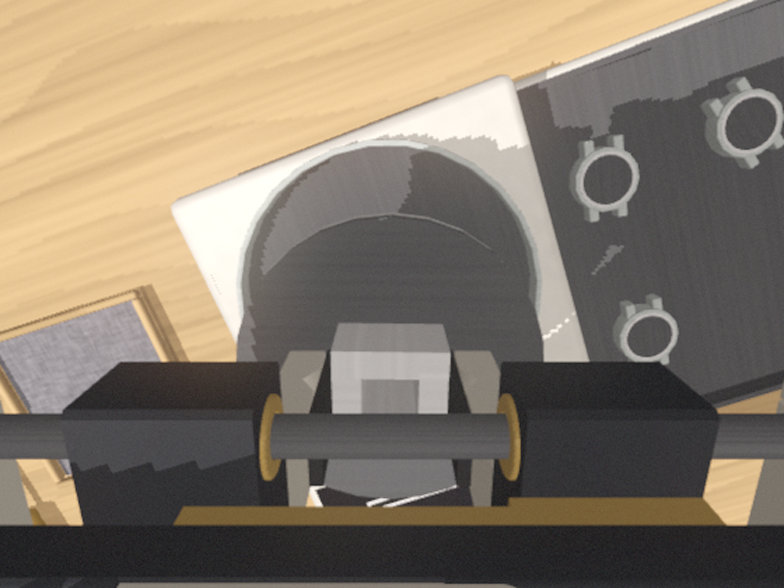

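The worn lap is held and lifted, with the hub square between the pads and the lap clear of the pan. Next I'll check tray B's centre from the wrist view.

Run:
```python
from h import *
import pickle
c=pickle.load(open('w1.pkl','rb'))
f=lambda u,v,z,c=c:ptz(c,u/1.4,v/1.4,z)[:2].round(4)
print('B out corner',f(172,216,.014),'right edge top',f(153,15,.014)); 
w=pickle.load(open('w3.pkl','rb')); print('B back-right corner',f(145,288,.014,w)); w=pickle.load(open('w2.pkl','rb')); print(f(150,277,.014,w))
s=r.get_state(); print(s['tcp_pos'],rel(s,[.599,.362,.224]))
```

```text
B out corner [0.5344 0.2892] right edge top [0.6678 0.2876]
B back-right corner [0.6689 0.2832]
[0.6696 0.2829]
[0.63559753 0.10684694 0.22363439] [-5.760e+00 -1.153e+01 -1.000e-02]
```

```bash
for i in 1 2; do python3 -m pendant '[[[-0.36,-0.72,0,0,0,0,-1],[-0.36,-0.72,0,0,0,0,-1],[-0.36,-0.72,0,0,0,0,-1],[-0.36,-0.72,0,0,0,0,-1],[-0.36,-0.72,0,0,0,0,-1],[-0.36,-0.72,0,0,0,0,-1],[-0.36,-0.72,0,0,0,0,-1],[-0.36,-0.72,0,0,0,0,-1]]]' ; done
python3 look.py w4
python3 - <<'E'
from h import *
import pickle
c=pickle.load(open('w4.pkl','rb')); P=cloud(c); m=(c['depth']>0)&(P[...,2]>.010)&(P[...,2]<.022)&(P[...,0]>.5)&(P[...,0]<.7)&(P[...,1]>.27)&(P[...,1]<.45)
p=P[m]; print(len(p)); rc=cv2.minAreaRect((p[:,:2]*1000).astype(np.float32)); print(rc)
for n in('scene','side'):
  c=cap(n); P=cloud(c); m=(c['depth']>0)&(P[...,2]>.008)&(P[...,2]<.022)&(P[...,0]>.5)&(P[...,0]<.7)&(P[...,1]>.27)&(P[...,1]<.45); p=P[m]; print(n,np.percentile(p[:,0],[1,3,97,99]),np.percentile(p[:,1],[1,3,97,99]))
E
```

```text
time_s: 13.1
tcp_pos: [0.6166, 0.2357, 0.2223]
eef_rot: [180.0, 0.0, -18.4]
contact_force: [0.3, 0.5, -3.6]
gripper_width: 0.0356
gripper_force: 44.9
time_s: 13.9
tcp_pos: [0.5984, 0.3631, 0.2223]
eef_rot: [180.0, 0.0, -18.4]
contact_force: [-0.3, -0.6, -3.4]
gripper_width: 0.0356
gripper_force: 44.9
[0.5984 0.3631 0.2223] [180.    0.  -18.4] 13.9
1704
((626.7545166015625, 362.155517578125), (137.8218536376953, 87.01144409179688), 89.2459487915039)
scene [0.50034997 0.5025603  0.67084811 0.67195972] [0.29401733 0.29509058 0.42950246 0.43065643]
side [0.53105398 0.53235092 0.66412095 0.66644821] [0.32208816 0.32563028 0.42898905 0.43164953]
```

View pics/w4.png

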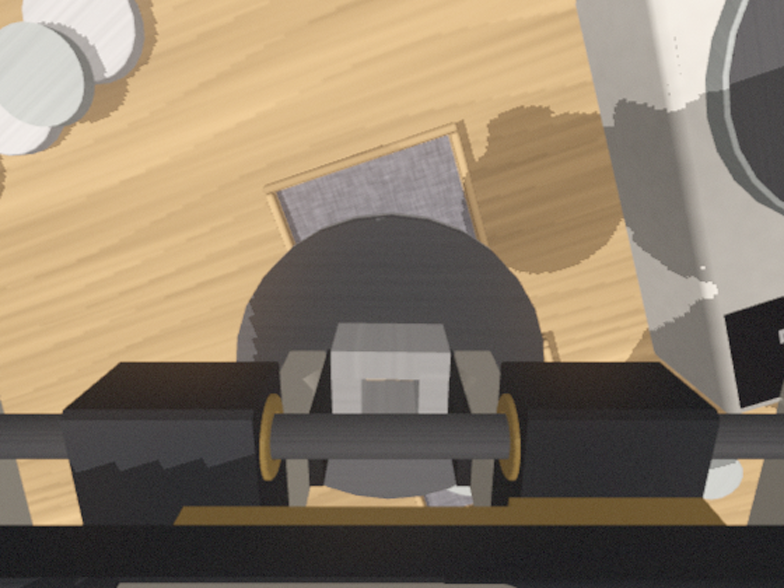

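```bash
python3 -m pendant '[[[0.09,0,1,0,0,0,-1],[0,0,1,0,0,0,-1],[0,0,1,0,0,0,-1],[0,0,1,0,0,0,-1],[0,0,1,0,0,0,-1],[0,0,1,0,0,0,-1],[0,0,0.8,0,0,0,-1],[0,0,0.5,0,0,0,-1]]]'
python3 -m pendant '[[[0,0,0.5,0,0,0,-1],[0,0,0.4,0,0,0,-1],[0,0,0.4,0,0,0,-1],[0,0,0.2,0,0,0,-1],[0,0,0.1,0,0,0,-1],[0,0,0.05,0,0,0,-1],[0,0,0,0,0,0,-1],[0,0,0,0,0,0,-1]]]'
```

```text
time_s: 14.85
tcp_pos: [0.6, 0.3604, 0.0749]
eef_rot: [179.9, 0.1, -18.4]
contact_force: [-0.8, -0.3, -3.8]
gripper_width: 0.036
gripper_force: 44.9
time_s: 15.65
tcp_pos: [0.6005, 0.3613, 0.0438]
eef_rot: [-180.0, -0.0, -18.4]
contact_force: [-0.2, 0.1, -3.3]
gripper_width: 0.0355
gripper_force: 44.9
```

```bash
python3 -m pendant '[[[0,0,0.05,0,0,0,-1],[0,0,0.05,0,0,0,-1],[0,0,0.03,0,0,0,-1],[0,0,0,0,0,0,-1],[0,0,0,0,0,0,-1],[0,0,0,0,0,0,-0.7],[0,0,0,0,0,0,-0.2],[0,0,0,0,0,0,0.2]]]'
python3 -m pendant '[[[0,0,0,0,0,0,0.2],[0,0,0,0,0,0,0.2],[0,0,-0.3,0,0,0,0.3],[0,0,-1,0,0,0,0.3],[0,0,-1,0,0,0,0.3],[0,0,-1,0,0,0,0.3],[0,0,-1,0,0,0,0.5],[0,0,-1,0,0,0,0.5]]]'
python3 - <<'E'
from h import *
def fit(n,xr,yr,zr):
    c=cap(n); P=cloud(c).reshape(-1,3); d=c['depth'].ravel()>0
    m=d&(P[:,0]>xr[0])&(P[:,0]<xr[1])&(P[:,1]>yr[0])&(P[:,1]<yr[1])&(P[:,2]>zr[0])&(P[:,2]<zr[1]); p=P[m]
    print(n,len(p),p.mean(0),np.percentile(p[:,2],[5,50,95]),cv2.minAreaRect((p[:,:2]*1000).astype(np.float32)))
for n in('scene','wrist'): 
    fit(n,(.53,.68),(.29,.44),(.034,.055)); fit(n,(.53,.68),(.29,.44),(.012,.024))
s=r.get_state(); print(s['tcp_pos'],s['contact_force'])
# lap plane tilt
c=cap('scene');P=cloud(c).reshape(-1,3)
q=(np.hypot(P[:,0]-.6,P[:,1]-.361)<.05)&(np.hypot(P[:,0]-.6,P[:,1]-.361)>.032)&(P[:,2]<.026)&(P[:,2]>.008); p=P[q]; print(len(p),np.linalg.lstsq(np.c_[p[:,:2],np.ones(len(p))],p[:,2],rcond=None)[0])
E
```

```text
time_s: 16.45
tcp_pos: [0.6007, 0.3614, 0.041]
eef_rot: [-180.0, -0.0, -18.4]
contact_force: [0.9, -0.1, 0.8]
gripper_width: 0.0394
gripper_force: 0.0
time_s: 17.25
tcp_pos: [0.6004, 0.3612, 0.1482]
eef_rot: [-180.0, -0.0, -18.4]
contact_force: [0.5, 0.4, -0.2]
gripper_width: 0.0645
gripper_force: 0.0
scene 136 [0.60284833 0.3598994  0.03996771] [0.03570383 0.04025424 0.04332756] ((601.3787841796875, 360.48870849609375), (36.038230895996094, 41.60325622558594), 71.79817962646484)
scene 1074 [0.60801499 0.36103648 0.01628842] [0.01281032 0.01616679 0.01996695] ((602.8224487304688, 362.9637145996094), (138.09237670898438, 141.8217010498047), 89.72106170654297)
wrist 1896 [0.60140216 0.36035176 0.03832196] [0.03696391 0.03841334 0.03957399] ((600.5687866210938, 360.4066467285156), (36.02711486816406, 37.007057189941406), 70.8337631225586)
wrist 14661 [0.60610706 0.35940447 0.01425334] [0.01231781 0.01432875 0.01565008] ((601.863525390625, 362.44384765625), (136.95346069335938, 137.28109741210938), 89.25313568115234)
[0.60046876 0.36136916 0.14758691] [-0.21243006 -0.8538934  -0.05378794]
393 [-0.00181504 -0.00269388  0.01903643]
```

```bash
python3 -m pendant '[[[-0.94,0.45,0,0,0,0,0.5],[-0.94,0.45,0,0,0,0,0.5],[-0.94,0.45,0,0,0,0,0.5],[-0.94,0.45,0,0,0,0,0.5],[-0.94,0.45,0,0,0,0,0.5],[-0.94,0.45,0,0,0,0,0.5],[-0.94,0.45,0,0,0,0,0.5],[-0.94,0.45,0,0,0,0,0.5]]]'
python3 -m pendant '[[[0,0,0,0,0,-0.92,0.5],[0,0,0,0,0,-0.92,0.5],[0,0,0,0,0,-0.92,0.5],[0,0,0,0,0,-0.92,0.5],[0,0,0,0,0,-0.92,0.5],[0,0,0,0,0,-0.92,0.5],[0,0,0,0,0,-0.92,0.5],[0,0,0,0,0,0,0.5]]]'
cat > fit.py <<'E'
from h import *
import sys
x,y,w,z0,z1=map(float,sys.argv[1:6]); n=sys.argv[6] if len(sys.argv)>6 else 'wrist'
s=r.get_state(); c=cap(n); P=cloud(c).reshape(-1,3)
m=(c['depth'].ravel()>0)&(abs(P[:,0]-x)<w)&(abs(P[:,1]-y)<w)&(P[:,2]>z0)&(P[:,2]<z1); p=P[m]
print(len(p),np.percentile(p[:,2],[5,50,95]).round(4)); b=cv2.minAreaRect((p[:,:2]*1000).astype(np.float32)); print(b)
print(s['tcp_pos'].round(4),s['eef_rot'].round(1),s['joints'].round(1),'shift units',rel(s,[b[0][0]/1000,b[0][1]/1000,0]))
E
python3 fit.py .434 .34 .06 .036 .05
```

```text
time_s: 18.3
tcp_pos: [0.4337, 0.3397, 0.1458]
eef_rot: [179.9, 0.0, -18.4]
contact_force: [-0.6, 1.1, 0.0]
gripper_width: 0.0656
gripper_force: 0.0
time_s: 19.1
tcp_pos: [0.4346, 0.3399, 0.1459]
eef_rot: [179.9, 0.1, 7.4]
contact_force: [0.5, 0.4, 0.4]
gripper_width: 0.0654
gripper_force: 0.0
1885 [0.0373 0.0385 0.0396]
((434.3885192871094, 340.275634765625), (37.020896911621094, 35.838008880615234), 6.410635471343994)
[0.4346 0.3399 0.1459] [1.799e+02 1.000e-01 7.400e+00] [ 58.4  14.3 -22.9  -0.  -53.   39. ] shift units [ 0.   -0.03  7.3 ]
```

```bash
python3 -m pendant '[[[0,-0.06,0.8,0,0,0,0.2],[0,0,1,0,0,0,0.2],[0,0,1,0,0,0,0.2],[0,0,1,0,0,0,0.2],[0,0,0.8,0,0,0,0.2],[0,0,0.5,0,0,0,0.2],[0,0,0.1,0,0,0,0.2],[0,0,0,0,0,0,0.2]]]' 45
python3 -m pendant '[[[0,0,0,0,0,0,-1],[0,0,0,0,0,0,-1],[0,0,0,0,0,0,-1],[0,0,0,0,0,0,-1],[0,0,0,0,0,0,-1],[0,0,0,0,0,0,-1],[0,0,0,0,0,0,-1],[0,0,0,0,0,0,-1]]]' 45
```

```text
time_s: 19.95
tcp_pos: [0.4348, 0.3415, 0.0427]
eef_rot: [180.0, 0.0, 7.3]
contact_force: [-0.3, 0.6, 0.5]
gripper_width: 0.0525
gripper_force: 0.0
time_s: 20.75
tcp_pos: [0.4349, 0.3416, 0.0435]
eef_rot: [-180.0, -0.0, 7.4]
contact_force: [-1.3, -1.3, 6.6]
gripper_width: 0.0357
gripper_force: 45.0
```

```bash
python3 -m pendant '[[[0,0,-0.4,0,0,0,-1],[0,0,-1,0,0,0,-1],[0,0,-1,0,0,0,-1],[0,0,-1,0,0,1,-1],[0,0,-1,0,0,1,-1],[0,0,-1,0,0,1,-1],[0,0,-1,0,0,1,-1],[0,0,-1,0,0,1,-1]]]'
python3 -m pendant '[[[0,0,-1,0,0,1,-1],[0,0,-0.7,0,0,0.45,-1],[0.95,0.57,0,0,0,0,-1],[0.95,0.57,0,0,0,0,-1],[0.95,0.57,0,0,0,0,-1],[0.95,0.57,0,0,0,0,-1],[0.95,0.57,0,0,0,0,-1],[0.95,0.57,0,0,0,0,-1]]]'
python3 -m pendant '[[[0.95,0.57,0,0,0,0,-1],[0.95,0.57,0,0,0,0,-1],[0.95,0.57,0,0,0,0,-1],[0.95,0.57,0,0,0,0,-1],[0.95,0.57,0,0,0,0,-1],[0.95,0.57,0,0,0,0,-1],[0.95,0.57,0,0,0,0,-1],[0.95,0.57,0,0,0,0,-1]]]'
python3 -m pendant '[[[0,0,0,0,0,0,-1],[0,0,0,0,0,0,-1],[0,0,0,0,0,0,-1],[0,0,0,0,0,0,-1],[0,0,0,0,0,0,-1],[0,0,0,0,0,0,-1],[0,0,0,0,0,0,-1],[0,0,0,0,0,0,-1]]]'
python3 look.py w5; python3 -c "
from h import *
s=r.get_state(); print(s['tcp_pos'],rel(s,[.6364,.1068,.165]),s['gripper_width'])"
```

```text
time_s: 21.55
tcp_pos: [0.4341, 0.3411, 0.1914]
eef_rot: [180.0, 0.1, -12.8]
contact_force: [0.8, 1.0, -4.5]
gripper_width: 0.0358
gripper_force: 45.0
time_s: 22.35
tcp_pos: [0.5211, 0.2396, 0.2245]
eef_rot: [180.0, 0.1, -18.5]
contact_force: [-0.1, 0.5, -4.1]
gripper_width: 0.0357
gripper_force: 45.0
time_s: 23.15
tcp_pos: [0.6364, 0.1052, 0.2243]
eef_rot: [180.0, 0.1, -18.5]
contact_force: [0.6, -0.4, -4.1]
gripper_width: 0.0358
gripper_force: 45.0
time_s: 23.95
tcp_pos: [0.6365, 0.1061, 0.2248]
eef_rot: [-180.0, -0.0, -18.4]
contact_force: [0.2, 0.4, -4.2]
gripper_width: 0.0356
gripper_force: 45.0
[0.6365 0.1061 0.2248] [-180.     -0.    -18.43] 23.95
[0.63655068 0.10605463 0.22477544] [-0.02 -0.03  2.99] 0.03522150887374918
```

View pics/w5.png

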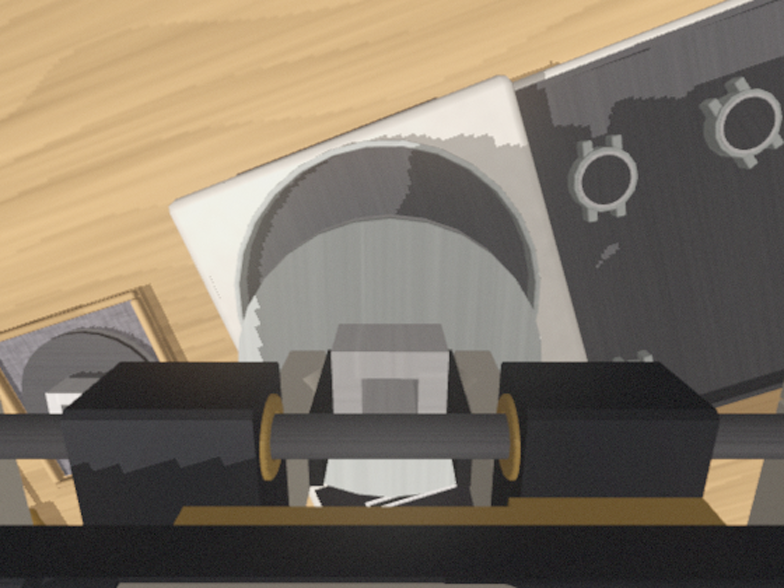

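The fresh lap sits in the grip just as the worn one did, at the same pixels. The front case has been knocked to about (632,358). I'll lower the lap onto the spindle.

```bash
python3 -m pendant '[[[-0.02,-0.03,0.4,0,0,0,-1],[0,0,0.4,0,0,0,-1],[0,0,0.4,0,0,0,-1],[0,0,0.3,0,0,0,-1],[0,0,0.2,0,0,0,-1],[0,0,0.2,0,0,0,-1],[0,0,0,0,0,0,-1],[0,0,0,0,0,0,-1]]]'
python3 -m pendant '[[[0,0,0.1,0,0,0,-1],[0,0,0.1,0,0,0,-1],[0,0,0.1,0,0,0,-1],[0,0,0.1,0,0,0,-1],[0,0,0,0,0,0,-1],[0,0,0,0,0,0,-1],[0,0,0,0,0,0,-1],[0,0,0,0,0,0,-1]]]'
```

```text
time_s: 24.8
tcp_pos: [0.6365, 0.1067, 0.1869]
eef_rot: [-180.0, -0.0, -18.4]
contact_force: [0.4, -0.3, -2.9]
gripper_width: 0.0358
gripper_force: 45.0
time_s: 25.6
tcp_pos: [0.6365, 0.1067, 0.1789]
eef_rot: [-180.0, -0.0, -18.4]
contact_force: [-0.1, -0.1, -4.4]
gripper_width: 0.0355
gripper_force: 45.0
```

```bash
python3 -m pendant '[[[0,0,0.15,0,0,0,-1],[0,0,0.15,0,0,0,-1],[0,0,0.1,0,0,0,-1],[0,0,0.1,0,0,0,-1],[0,0,0,0,0,0,-1],[0,0,0,0,0,0,-1],[0,0,0,0,0,0,-1],[0,0,0,0,0,0,-1]]]'
```

```text
time_s: 26.4
tcp_pos: [0.6364, 0.1067, 0.1688]
eef_rot: [-180.0, -0.0, -18.4]
contact_force: [-0.3, 0.8, -4.6]
gripper_width: 0.0353
gripper_force: 45.0
```

```bash
python3 -m pendant '[[[0,0,0.15,0,0,0,-1],[0,0,0.15,0,0,0,-1],[0,0,0.1,0,0,0,-1],[0,0,0.1,0,0,0,-1],[0,0,0,0,0,0,-1],[0,0,0,0,0,0,-1],[0,0,0,0,0,0,-1],[0,0,0,0,0,0,-1]]]'
python3 -m pendant '[[[0,0,0.05,0,0,0,-1],[0,0,0.05,0,0,0,-1],[0,0,0,0,0,0,-1],[0,0,0,0,0,0,-1],[0,0,0,0,0,0,-1],[0,0,0,0,0,0,-1],[0,0,0,0,0,0,-1],[0,0,0,0,0,0,-1]]]'
```

```text
time_s: 27.2
tcp_pos: [0.6364, 0.1067, 0.1588]
eef_rot: [-180.0, 0.0, -18.4]
contact_force: [-0.7, 0.5, -4.6]
gripper_width: 0.0356
gripper_force: 45.0
time_s: 28.0
tcp_pos: [0.6365, 0.1066, 0.1575]
eef_rot: [-180.0, -0.0, -18.4]
contact_force: [-3.5, 0.5, 6.1]
gripper_width: 0.0357
gripper_force: 45.0
```

```bash
python3 -m pendant '[[[0,0,0,0,0,0,0.2],[0,0,0,0,0,0,0.2],[0,0,-0.3,0,0,0,0.2],[0,0,-0.9,0,0,0,0.2],[0,0,-0.9,0,0,-0.6,0.2],[0,0,-0.9,0,0,-1,0],[0,0,-0.9,0,0,-1,0],[0,0,-0.9,0,0,-1,0]]]'
python3 -m pendant '[[[0,0,0,0,0,-1,0.2],[-0.47,1,0,0,0,0,0.2],[-0.47,1,0,0,0,0,0.2],[-0.47,1,0,0,0,0,0.2],[-0.47,1,0,0,0,0,0.2],[-0.47,1,0,0,0,0,0.2],[-0.47,1,0,0,0,0,0.2],[-0.47,1,0,0,0,0,0.2]]]'
python3 -m pendant '[[[-0.47,1,0,0,0,0,0.2],[0,0,0,0,0,0,0.2],[0,0,0,0,0,0,0.2],[0,0,0,0,0,0,0.2],[0,0,0,0,0,0,0.2],[0,0,0,0,0,0,0.2],[0,0,0,0,0,0,0.2],[0,0,0,0,0,0,0.2]]]'
python3 look.py w6; python3 fit.py .636 .107 .03 .147 .165 side;  python3 fit.py .636 .107 .03 .147 .165 scene
```

```text
time_s: 28.8
tcp_pos: [0.6366, 0.1066, 0.2539]
eef_rot: [-180.0, -0.0, -3.9]
contact_force: [-0.8, 0.0, -0.8]
gripper_width: 0.0444
gripper_force: 0.0
time_s: 29.6
tcp_pos: [0.5695, -0.0351, 0.2529]
eef_rot: [-180.0, -0.0, -0.1]
contact_force: [-0.2, -0.1, 1.5]
gripper_width: 0.0526
gripper_force: 0.0
time_s: 30.4
tcp_pos: [0.5612, -0.053, 0.2527]
eef_rot: [-180.0, 0.0, -0.0]
contact_force: [0.2, -0.4, -0.3]
gripper_width: 0.0527
gripper_force: 0.0
[ 0.5612 -0.053   0.2527] [-1.8e+02  1.0e-02 -1.0e-02] 30.4
158 [0.1479 0.154  0.1566]
((636.3245239257812, 106.64979553222656), (37.63890075683594, 41.18558120727539), 71.93939208984375)
[ 0.5611 -0.0531  0.2527] [180.   0.  -0.] [ 14.5   9.9 -13.3  -0.  -66.8  75.5] shift units [ 3.76 -7.99 12.63]Traceback (most recent call last):
  File "fit.py", line 6, in <module>
    print(len(p),np.percentile(p[:,2],[5,50,95]).round(4)); b=cv2.minAreaRect((p[:,:2]*1000).astype(np.float32)); print(b)
                 ~~~~~~~~~~~~~^^^^^^^^^^^^^^^^^^
    return _quantile_unchecked(
        a, q, axis, out, overwrite_input, method, keepdims, weights)
    return _ureduce(a,
                    func=_quantile_ureduce_func,
    ...<5 lines>...
                    overwrite_input=overwrite_input,
                    method=method)
    r = func(a, **kwargs)
    result = _quantile(arr,
                       quantiles=q,
    ...<2 lines>...
                       out=out,
                       weights=wgt)
    slices_having_nans = np.isnan(arr[-1, ...])
                                  ~~~^^^^^^^^^
IndexError: index -1 is out of bounds for axis 0 with size 0
```

View pics/w6.png

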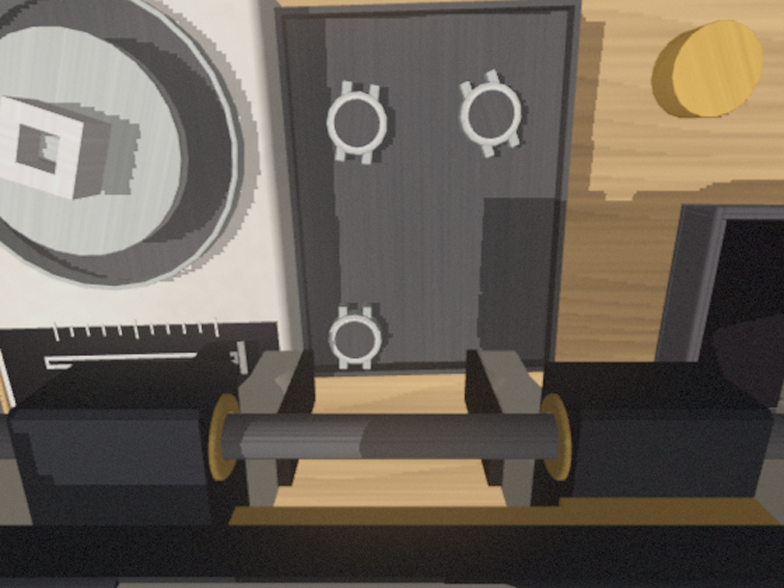

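All three cases are visible: A at (357,123), B at (491,113) and C at (355,338), which has moved near the front lip and the housing side. The fresh lap's hub top reads z = 0.154, so it is home. I'll check case positions against the wall and the true finger thickness.

Run:
```python
from h import *
import pickle
c=pickle.load(open('w6.pkl','rb'))
for n,u,v in(('A',357,123),('B',491,113),('C',355,338)):
    print(n,ptz(c,u/1.4,v/1.4,.061).round(4))
P=cloud(c); d=c['depth']>0
for n,(x,y) in dict(A=(.652,-.03),B=(.655,-.117),C=(.515,-.03)).items():
    m=d&(abs(P[...,0]-x)<.04)&(abs(P[...,1]-y)<.034)&(P[...,2]>.0555)&(P[...,2]<.07); m2=cv2.morphologyEx(m.astype(np.uint8),cv2.MORPH_OPEN,np.ones((2,2)))>0
    p=P[m2]; print(n,m2.sum(),cv2.minAreaRect((p[:,:2]*1000).astype(np.float32)),np.percentile(p[:,2],[10,50,95]).round(4))
# housing wall top edge (z~.1) right boundary vs x, and tray front lip
for x in(.50,.52,.56,.6,.65):
    m=d&(abs(P[...,0]-x)<.006)&(abs(P[...,2]-.1)<.006)&(P[...,1]<.1); m3=d&(abs(P[...,0]-x)<.006)&(P[...,2]>.06)&(P[...,2]<.09)&(P[...,1]>-.03)
    print(x,'deck edge y',np.percentile(P[m][:,1],1).round(4) if m.any() else None,'wall',P[m3][:,1].mean().round(4) if m3.any() else None)
m=d&(abs(P[...,1]+.1)<.03)&(abs(P[...,2]-.062)<.004)&(P[...,0]<.52); print('front lip x',np.percentile(P[m][:,0],[2,50,98]).round(4))
for n in('scene0','side0'):
    c=pickle.load(open(n+'.pkl','rb'));Q=cloud(c)[c['depth']>0]
    for z in np.arange(.222,.30,.008):
        m=(abs(Q[:,2]-z)<.004)&(abs(Q[:,0]-.675)<.1)&(abs(Q[:,1])<.05); q=Q[m]
        for sg in(1,-1):
            k=q[(q[:,0]-.675)*sg>.02]
            if len(k)>3: print(n,round(z,3),sg,len(k),'x',(k[:,0].min()-.675).round(3),(k[:,0].max()-.675).round(3),'y',k[:,1].min().round(3),k[:,1].max().round(3))
```

```text
A [ 0.6489 -0.0334  0.061 ]
B [ 0.6546 -0.1164  0.061 ]
C [ 0.5047 -0.029   0.061 ]
A 1746 ((648.2839965820312, -34.74848175048828), (38.78105926513672, 48.601749420166016), 83.3536605834961) [0.0576 0.0597 0.0612]
B 1787 ((644.648193359375, -98.20108032226562), (49.06069564819336, 85.13900756835938), 23.08832550048828) [0.0578 0.0597 0.0612]
C 1545 ((540.3377075195312, -26.261932373046875), (198.0427703857422, 68.79703521728516), 3.3308768272399902) [0.0574 0.0598 0.0613]
0.5 deck edge y 0.0308 wall -0.0118
0.52 deck edge y 0.01 wall 0.0006
0.56 deck edge y 0.0111 wall 0.0093
0.6 deck edge y 0.012 wall 0.0104
0.65 deck edge y 0.0133 wall -0.003
front lip x [0.4758 0.4789 0.4811]
scene0 0.23 1 13 x 0.056 0.061 y -0.01 0.011
scene0 0.238 1 29 x 0.047 0.061 y -0.01 0.012
scene0 0.246 1 24 x 0.055 0.063 y -0.01 0.011
scene0 0.246 -1 4 x -0.046 -0.041 y 0.001 0.004
scene0 0.254 1 25 x 0.053 0.064 y -0.011 0.011
scene0 0.254 -1 4 x -0.048 -0.043 y 0.004 0.007
scene0 0.262 1 22 x 0.055 0.064 y -0.01 0.012
scene0 0.262 -1 6 x -0.049 -0.044 y 0.004 0.01
scene0 0.27 1 16 x 0.063 0.066 y -0.00
[... 292 characters left out ...]
de0 0.238 1 43 x 0.041 0.057 y -0.013 0.009
side0 0.238 -1 35 x -0.063 -0.047 y -0.012 0.008
side0 0.246 1 43 x 0.041 0.058 y -0.012 0.009
side0 0.246 -1 44 x -0.062 -0.046 y -0.012 0.009
side0 0.254 1 46 x 0.041 0.06 y -0.013 0.011
side0 0.254 -1 37 x -0.064 -0.046 y -0.013 0.008
side0 0.262 1 51 x 0.041 0.06 y -0.013 0.01
side0 0.262 -1 40 x -0.065 -0.046 y -0.012 0.006
side0 0.27 1 57 x 0.041 0.061 y -0.013 0.01
side0 0.27 -1 45 x -0.067 -0.045 y -0.013 0.004
side0 0.278 1 48 x 0.042 0.062 y -0.012 0.011
side0 0.278 -1 22 x -0.067 -0.049 y -0.012 -0.005
side0 0.286 1 27 x 0.045 0.057 y -0.013 0.01
side0 0.294 1 35 x 0.045 0.086 y -0.04 0.019
side0 0.294 -1 34 x -0.091 -0.079 y -0.04 0.038
```

Finger backs taper from 16 to 22 mm, and the gripper body spans ±96 mm along the closing axis. At yaw 0 it would hit the lap and the fader. I'll grip the cases over their lug ends at yaw about -90, with the body narrow in y, starting with case A.

```bash
python3 -m pendant '[[[0.88,-0.18,0,0,0,0,0.4],[0.88,-0.18,0,0,0,0,0.4],[0.88,-0.18,0,0,0,0,0.4],[0.88,-0.18,0,0,0,0,0.4],[0.88,-0.18,0,0,0,0,0.4],[0,0,0,0,0,1,0.4],[0,0,0,0,0,1,0.4],[0,0,0,0,0,1,0.4]]]' 20
for i in 1 2; do python3 -m pendant '[[[0,0,0.25,0,0,1,0.4],[0,0,0.25,0,0,1,0.4],[0,0,0.25,0,0,1,0.4],[0,0,0.25,0,0,1,0.4],[0,0,0.25,0,0,1,0.4],[0,0,0.25,0,0,1,0.4],[0,0,0.25,0,0,1,0.4],[0,0,0.25,0,0,1,0.4]]]'; done
python3 -m pendant '[[[0,0,0,0,0,1,0.4],[0,0,0,0,0,1,0.4],[0,0,0,0,0,1,0.4],[0,0,0,0,0,1,0.4],[0,0,0,0,0,1,0.4],[0,0,0,0,0,0,0.4],[0,0,0,0,0,0,0.4],[0,0,0,0,0,0,0.4]]]'
python3 - <<'E'
from h import *
import pickle
c=cap('wrist'); pickle.dump(c,open('w7.pkl','wb')); save(c,'w7',k=1.4)
P=cloud(c); d=c['depth']>0
for zt in(.054,.0555):
  m=d&(abs(P[...,0]-.6487)<.032)&(abs(P[...,1]+.0345)<.032)&(P[...,2]>zt)&(P[...,2]<.07); p=P[m]; print(m.sum(),cv2.minAreaRect((p[:,:2]*1000).astype(np.float32)),np.percentile(p[:,2],[10,50,95]).round(4))
E
python3 fit.py .6487 -.0345 .032 .0555 .07
```

```text
time_s: 31.35
tcp_pos: [0.6492, -0.0353, 0.2524]
eef_rot: [180.0, 0.0, -12.2]
contact_force: [0.4, -0.8, 1.0]
gripper_width: 0.0615
gripper_force: 0.0
time_s: 32.15
tcp_pos: [0.6491, -0.0353, 0.2125]
eef_rot: [180.0, 0.0, -44.2]
contact_force: [-0.7, -0.2, -0.4]
gripper_width: 0.0613
gripper_force: 0.0
time_s: 32.95
tcp_pos: [0.6491, -0.0353, 0.1725]
eef_rot: [180.0, -0.0, -76.2]
contact_force: [0.7, -0.3, 0.1]
gripper_width: 0.0613
gripper_force: 0.0
time_s: 33.75
tcp_pos: [0.6491, -0.0353, 0.1727]
eef_rot: [180.0, 0.0, -95.9]
contact_force: [-0.1, 0.1, -0.7]
gripper_width: 0.0613
gripper_force: 0.0
2313 ((648.6576538085938, -33.1620979309082), (37.788787841796875, 47.79593276977539), 82.35569763183594) [0.0578 0.0597 0.0609]
2274 ((648.6576538085938, -33.1620979309082), (37.788787841796875, 47.79593276977539), 82.35569763183594) [0.0579 0.0597 0.061 ]
2287 [0.0573 0.0598 0.061 ]
((648.9293212890625, -33.259239196777344), (37.45746612548828, 47.812286376953125), 80.75711822509766)
[ 0.6491 -0.0353  0.1728] [-180.    0.  -96.] [ 14.   21.3  -8.5  -0.  -60.2 -20. ] shift units [-0.1   0.02  8.64]
```

```bash
python3 -m pendant '[[[-0.08,0,0.8,0,0,0.25,0.4],[0,0,0.9,0,0,0,0.4],[0,0,0.9,0,0,0,0.4],[0,0,0.9,0,0,0,0.4],[0,0,0.8,0,0,0,0.4],[0,0,0.5,0,0,0,0.4],[0,0,0.15,0,0,0,0.4],[0,0,0,0,0,0,0.4]]]' 25
python3 -m pendant '[[[0,0,0,0,0,0,0],[0,0,0,0,0,0,-1],[0,0,0,0,0,0,-1],[0,0,0,0,0,0,-1],[0,0,0,0,0,0,-1],[0,0,0,0,0,0,-1],[0,0,0,0,0,0,-1],[0,0,0,0,0,0,-1]]]' 25
```

```text
time_s: 34.65
tcp_pos: [0.6493, -0.0338, 0.0737]
eef_rot: [180.0, -0.0, -97.0]
contact_force: [0.3, 0.1, 0.7]
gripper_width: 0.0613
gripper_force: 0.0
time_s: 35.45
tcp_pos: [0.6497, -0.0337, 0.0746]
eef_rot: [-179.9, 0.0, -97.0]
contact_force: [-1.2, 1.5, 5.7]
gripper_width: 0.0474
gripper_force: 25.0
```

```bash
python3 -m pendant '[[[0,0,-0.3,0,0,0,-1],[0,0,-0.9,0,0,0,-1],[0,0,-0.9,0,0,0,-1],[0,0,-0.9,0,0,0,-1],[0,0,-0.9,0,0,-0.9,-1],[0,0,-0.9,0,0,-0.85,-1],[0.97,0.39,0,0,0,0,-1],[0.97,0.39,0,0,0,0,-1]]]'
for i in 1 2; do python3 -m pendant '[[[0.97,0.39,0,0,0,0,-1],[0.97,0.39,0,0,0,0,-1],[0.97,0.39,0,0,0,0,-1],[0.97,0.39,0,0,0,0,-1],[0.97,0.39,0,0,0,0,-1],[0.97,0.39,0,0,0,0,-1],[0.97,0.39,0,0,0,0,-1],[0.97,0.39,0,0,0,0,-1]]]'; done
python3 - <<'E'
from h import *
s=r.get_state(); print(s['tcp_pos'],s['eef_rot'],s['gripper_width'])
for n in('wrist','scene'):
    c=cap(n); P=cloud(c); m=(c['depth']>0)&(P[...,2]>.044)&(P[...,2]<.056)&(abs(P[...,0]-.5)<.13)&(abs(P[...,1]+.36)<.11); p=P[m]
    print(n,m.sum(),cv2.minAreaRect((p[:,:2]*1000).astype(np.float32)),np.percentile(p[:,2],[10,50,90]))
    m=(c['depth']>0)&(P[...,2]>-.002)&(P[...,2]<.01)&(abs(P[...,0]-.5)<.07)&(abs(P[...,1]+.36)<.06); print('floor',np.median(P[m][:,2]))
E
```

```text
time_s: 36.25
tcp_pos: [0.633, -0.0731, 0.1697]
eef_rot: [180.0, 0.0, -90.0]
contact_force: [-0.3, 0.3, -1.6]
gripper_width: 0.0467
gripper_force: 25.0
time_s: 37.05
tcp_pos: [0.5692, -0.2297, 0.1688]
eef_rot: [179.9, 0.0, -90.1]
contact_force: [-0.2, -0.0, -0.6]
gripper_width: 0.047
gripper_force: 25.0
time_s: 37.85
tcp_pos: [0.5064, -0.3844, 0.1687]
eef_rot: [179.9, 0.0, -90.1]
contact_force: [0.8, 0.0, -0.5]
gripper_width: 0.0469
gripper_force: 25.0
[ 0.50636049 -0.38443778  0.16869982] [ 1.79895303e+02  4.86783836e-02 -9.01481828e+01] 0.046914401545414576
wrist 7067 ((500.4410705566406, -358.2877502441406), (168.5358428955078, 190.1187286376953), 89.64202880859375) [0.04705101 0.04823302 0.04915203]
floor 0.0027389097993729683
scene 583 ((502.5584411621094, -358.3439636230469), (171.41253662109375, 193.6219482421875), 89.17261505126953) [0.04609504 0.04997628 0.05271215]
floor 0.005281808330153626
```

```bash
python3 -m pendant '[[[0.5,0.15,0,0,0,0,-1],[0.5,0.15,0.5,0,0,0,-1],[0,0,1,0,0,0,-1],[0,0,1,0,0,0,-1],[0,0,1,0,0,0,-1],[0,0,1,0,0,0,-1],[0,0,1,0,0,0,-1],[0,0,0.6,0,0,0,-1]]]'
python3 -m pendant '[[[0,0,0.5,0,0,0,-1],[0,0,0.2,0,0,0,-1],[0,0,0.1,0,0,0,-1],[0,0,0,0,0,0,-1],[0,0,0,0,0,0,-1],[0,0,0,0,0,0,-1],[0,0,0,0,0,0,-1],[0,0,0,0,0,0,-1]]]'
```

```text
time_s: 38.75
tcp_pos: [0.5014, -0.4025, 0.0452]
eef_rot: [179.9, 0.1, -90.0]
contact_force: [0.8, 0.3, -1.3]
gripper_width: 0.0469
gripper_force: 25.0
time_s: 39.55
tcp_pos: [0.5028, -0.4029, 0.0321]
eef_rot: [-180.0, -0.0, -90.0]
contact_force: [-0.4, 0.0, -0.7]
gripper_width: 0.0469
gripper_force: 25.0
```

```bash
python3 -m pendant '[[[0,0,0.06,0,0,0,-1],[0,0,0.06,0,0,0,-1],[0,0,0,0,0,0,-1],[0,0,0,0,0,0,-1],[0,0,0,0,0,0,0.2],[0,0,0,0,0,0,0.25],[0,0,0,0,0,0,0.3],[0,0,0,0,0,0,0.3]]]'
python3 -m pendant '[[[0,0,-0.3,0,0,0,0.3],[0,0,-1,0,0,0,0.3],[0,0,-1,0,0,0,0.3],[0,0,-1,0,0,0,0.3],[0,0,-1,0,0,0,0.4],[0,0,-1,0,0,0,0.4],[0,0,-1,0,0,0,0.4],[0,0,-0.7,0,0,0,0.4]]]'
for i in 1 2; do python3 -m pendant '[[[-0.9,-0.47,0,0,0,0,0.4],[-0.9,-0.47,0,0,0,0,0.4],[-0.9,-0.47,0,0,0,0,0.4],[-0.9,-0.47,0,0,0,0,0.4],[-0.9,-0.47,0,0,0,0,0.4],[-0.9,-0.47,0,0,0,0,0.4],[-0.9,-0.47,0,0,0,0,0.4],[-0.9,-0.47,0,0,0,0,0.4]]]'; done
python3 -m pendant '[[[0,0,0,0,0,-1,0.4],[0,0,0,0,0,-1,0.4],[0,0,0,0,0,-1,0.4],[0,0,0,0,0,-1,0.4],[0,0,0,0,0,-1,0.4],[0,0,0,0,0,0,0.4],[0,0,0,0,0,0,0.4],[0,0,0,0,0,0,0.4]]]'
python3 fit.py .655 -.117 .034 .0555 .07; python3 fit.py .501 -.403 .035 .010 .03 scene
```

```text
time_s: 40.35
tcp_pos: [0.5025, -0.4028, 0.0292]
eef_rot: [180.0, 0.0, -90.0]
contact_force: [0.5, -0.3, 0.3]
gripper_width: 0.0566
gripper_force: 0.0
time_s: 41.15
tcp_pos: [0.503, -0.4031, 0.1715]
eef_rot: [-179.9, -0.1, -90.0]
contact_force: [0.4, -0.4, -0.3]
gripper_width: 0.0613
gripper_force: 0.0
time_s: 41.95
tcp_pos: [0.5781, -0.2581, 0.1695]
eef_rot: [180.0, 0.0, -90.0]
contact_force: [-0.1, -0.9, 0.1]
gripper_width: 0.0615
gripper_force: 0.0
time_s: 42.75
tcp_pos: [0.6539, -0.1135, 0.1693]
eef_rot: [180.0, -0.0, -90.0]
contact_force: [0.5, -0.3, 0.3]
gripper_width: 0.0612
gripper_force: 0.0
time_s: 43.55
tcp_pos: [0.6533, -0.1147, 0.1693]
eef_rot: [180.0, 0.0, -70.1]
contact_force: [-0.0, 0.4, 0.3]
gripper_width: 0.0615
gripper_force: 0.0
2362 [0.0575 0.0597 0.061 ]
((654.319580078125, -116.86115264892578), (47.87145233154297, 37.35856246948242), 23.7095947265625)
[ 0.6533 -0.1147  0.1693] [180.    0.  -70.1] [  6.9  22.7  -6.9  -0.  -60.5  13. ] shift units [ 0.12 -0.01  8.46]
162 [0.011  0.0167 0.0266]
((500.86114501953125, -410.1048583984375), (67.62535858154297, 53.87977981567383), 2.9928371906280518)
[ 0.6533 -0.1148  0.1693] [180.    0.  -70.1] [  6.8  22.7  -6.9   0.  -60.5  13. ] shift units [11.29 12.19  8.47]
```

```bash
python3 -m pendant '[[[0.1,0,0.8,0,0,-0.5,0.4],[0,0,0.9,0,0,0,0.4],[0,0,0.9,0,0,0,0.4],[0,0,0.9,0,0,0,0.4],[0,0,0.7,0,0,0,0.4],[0,0,0.45,0,0,0,0.4],[0,0,0.1,0,0,0,0.4],[0,0,0,0,0,0,0.4]]]' 25
python3 -m pendant '[[[0,0,0,0,0,0,0],[0,0,0,0,0,0,-1],[0,0,0,0,0,0,-1],[0,0,0,0,0,0,-1],[0,0,0,0,0,0,-1],[0,0,0,0,0,0,-1],[0,0,0,0,0,0,-1],[0,0,0,0,0,0,-1]]]' 25
python3 -m pendant '[[[0,0,-0.3,0,0,0,-1],[0,0,-0.9,0,0,0,-1],[0,0,-0.9,0,0,0,-1],[0,0,-0.9,0,0,0.5,-1],[0,0,-0.9,0,0,1,-1],[0,0,-0.9,0,0,1,-1],[0,0,0,0,0,1,-1],[0,0,0,0,0,1,-1]]]'
```

```text
time_s: 44.45
tcp_pos: [0.6541, -0.1169, 0.0744]
eef_rot: [180.0, -0.0, -68.0]
contact_force: [0.0, -0.5, 1.0]
gripper_width: 0.0615
gripper_force: 0.0
time_s: 45.25
tcp_pos: [0.6544, -0.1168, 0.0752]
eef_rot: [-179.9, -0.0, -68.0]
contact_force: [-1.5, 0.7, 5.3]
gripper_width: 0.047
gripper_force: 25.0
time_s: 46.05
tcp_pos: [0.6539, -0.1168, 0.1711]
eef_rot: [-180.0, 0.0, -86.2]
contact_force: [-0.1, 0.2, -1.3]
gripper_width: 0.047
gripper_force: 25.0
```

```bash
python3 -m pendant '[[[0,0,0,0,0,0.95,-1],[0.8,0.51,0,0,0,0,-1],[0.8,0.51,0,0,0,0,-1],[0.8,0.51,0,0,0,0,-1],[0.8,0.51,0,0,0,0,-1],[0.8,0.51,0,0,0,0,-1],[0.8,0.51,0,0,0,0,-1],[0.8,0.51,0,0,0,0,-1]]]'
python3 -m pendant '[[[0.8,0.51,0,0,0,0,-1],[0.8,0.51,0,0,0,0,-1],[0.8,0.51,0,0,0,0,-1],[0.8,0.51,0,0,0,0,-1],[0.8,0.51,0,0,0,0,-1],[0.8,0.51,0,0,0,0,-1],[0.8,0.51,0,0,0,0,-1],[0.8,0.51,0,0,0,0,-1]]]'
python3 - <<'E'
from h import *
s=r.get_state(); print(s['gripper_width'],rel(s,[.5005,-.357,.0302]))
c=cap('wrist'); P=cloud(c); m=(c['depth']>0)&(P[...,2]>.010)&(P[...,2]<.03)&(abs(P[...,0]-.5)<.07)&(abs(P[...,1]+.405)<.03); p=P[m]
print(m.sum(),cv2.minAreaRect((p[:,:2]*1000).astype(np.float32)),np.percentile(p[:,2],[5,50,95]))
E
```

```text
time_s: 46.85
tcp_pos: [0.5818, -0.2306, 0.1705]
eef_rot: [-180.0, 0.0, -89.9]
contact_force: [-0.5, -0.4, -0.3]
gripper_width: 0.0473
gripper_force: 25.0
time_s: 47.65
tcp_pos: [0.5006, -0.3585, 0.1703]
eef_rot: [180.0, 0.0, -89.8]
contact_force: [0.6, -0.7, -1.4]
gripper_width: 0.0472
gripper_force: 25.0
0.04720333091101373 [-0.08  0.01  7.01]
1950 ((502.3536071777344, -402.2309875488281), (47.236541748046875, 37.16990280151367), 1.4468666315078735) [0.01239698 0.01471595 0.01605327]
```

```bash
python3 -m pendant '[[[-0.08,0,0.4,0,0,0,-1],[0,0,1,0,0,0,-1],[0,0,1,0,0,0,-1],[0,0,1,0,0,0,-1],[0,0,1,0,0,0,-1],[0,0,1,0,0,0,-1],[0,0,0.8,0,0,0,-1],[0,0,0.5,0,0,0,-1]]]'
python3 -m pendant '[[[0,0,0.1,0,0,0,-1],[0,0,0.1,0,0,0,-1],[0,0,0.05,0,0,0,-1],[0,0,0,0,0,0,-1],[0,0,0,0,0,0,-1],[0,0,0,0,0,0,-1],[0,0,0,0,0,0,-1],[0,0,0,0,0,0,-1]]]'
```

```text
time_s: 48.5
tcp_pos: [0.5009, -0.3549, 0.0344]
eef_rot: [179.9, 0.1, -89.8]
contact_force: [-0.8, 0.4, -0.9]
gripper_width: 0.0468
gripper_force: 25.0
time_s: 49.3
tcp_pos: [0.5016, -0.3557, 0.0315]
eef_rot: [-180.0, -0.0, -89.8]
contact_force: [-0.2, -0.6, -1.3]
gripper_width: 0.047
gripper_force: 25.0
```

```bash
python3 -m pendant '[[[0,0,0.08,0,0,0,-1],[0,0,0,0,0,0,-1],[0,0,0,0,0,0,-1],[0,0,0,0,0,0,0.2],[0,0,0,0,0,0,0.25],[0,0,0,0,0,0,0.3],[0,0,0,0,0,0,0.3],[0,0,-0.3,0,0,0,0.3]]]'
python3 -m pendant '[[[0,0,-1,0,0,0,0.3],[0,0,-1,0,0,0,0.3],[0,0,-1,0,0,0,0.3],[0,0,-1,0,0,0,0.3],[0,0,-1,0,0,0,0.4],[0,0,-1,0,0,0,0.4],[0,0,-0.7,0,0,0,0.4],[-1,0,0,0,0,0,0.4]]]'
python3 -m pendant '[[[-1,0,0,0,0,0,0.4],[-1,0,0,0,0,0,0.4],[-1,0,0,0,0,0,0.4],[-1,0,0,0,0,0,0.4],[-1,0,0,0,0,0,0.4],[-1,0,0,0,0,0,0.4],[-1,0,0,0,0,0,0.4],[-1,0,0,0,0,0,0.4]]]'
python3 -m pendant '[[[-1,-0.1,0,0,0,0,0.4],[-1,-0.1,0,0,0,0,0.4],[-1,0,0,0,0,0,0.4],[-1,0,0,0,0,0,0.4],[-1,0,0,0,0,0,0.4],[-1,0,0,0,0,0,0.4],[-1,0,0,0,0,0,0.4],[0,0,0,0,0,0,0.4]]]'
python3 look.py w7
python3 - <<'E'
from h import *
import pickle
c=pickle.load(open('w7.pkl','rb')); P=cloud(c); m=(c['depth']>0)&(P[...,2]>.0555)&(P[...,2]<.07)&(P[...,0]>.4815)&(P[...,0]<.57)&(P[...,1]<.002)&(P[...,1]>-.08); p=P[m]
print(m.sum(),cv2.minAreaRect((p[:,:2]*1000).astype(np.float32)),p.min(0),p.max(0))
E
```

```text
time_s: 50.1
tcp_pos: [0.5009, -0.3554, 0.035]
eef_rot: [179.9, 0.0, -89.9]
contact_force: [-0.9, -0.1, 0.3]
gripper_width: 0.057
gripper_force: 0.0
time_s: 50.9
tcp_pos: [0.5026, -0.3372, 0.1722]
eef_rot: [-179.8, -0.1, -89.9]
contact_force: [-0.4, 0.9, 0.2]
gripper_width: 0.0615
gripper_force: 0.0
time_s: 51.7
tcp_pos: [0.5009, -0.1749, 0.1699]
eef_rot: [-180.0, 0.0, -89.8]
contact_force: [0.7, 0.4, -0.8]
gripper_width: 0.061
gripper_force: 0.0
time_s: 52.5
tcp_pos: [0.5048, -0.034, 0.17]
eef_rot: [-180.0, 0.0, -89.7]
contact_force: [0.1, -0.3, -0.4]
gripper_width: 0.0611
gripper_force: 0.0
[ 0.5048 -0.034   0.17  ] [-1.7998e+02  2.0000e-02 -8.9730e+01] 52.5
2248 ((504.055419921875, -28.94450569152832), (37.614845275878906, 44.8177490234375), 89.4525375366211) [ 0.48159407 -0.04772067  0.05551969] [ 0.52651772 -0.01010847  0.06218245]
```

View pics/w7.png

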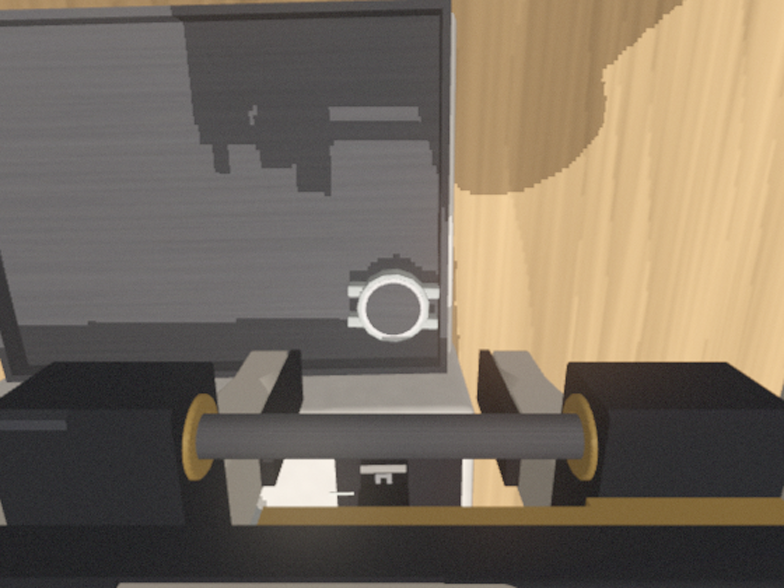

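Case C sits at (393,305) with its lugs by the front lip, so there is no room for a finger there. I'll press its top with closed fingers and drag it 35 mm back in +x.

```bash
python3 -m pendant '[[[-0.25,0.1,0,0,0,0,-1],[0,0,0.5,0,0,0,-1],[0,0,0.9,0,0,0,-1],[0,0,0.9,0,0,0,-1],[0,0,0.9,0,0,0,-1],[0,0,0.7,0,0,0,-1],[0,0,0.3,0,0,0,-1],[0,0,0.05,0,0,0,-1]]]' 10
python3 -m pendant '[[[0,0,0.05,0,0,0,-1],[0,0,0.05,0,0,0,-1],[0,0,0,0,0,0,-1],[0,0,0,0,0,0,-1],[0,0,0,0,0,0,-1],[0,0,0,0,0,0,-1],[0,0,0,0,0,0,-1],[0,0,0,0,0,0,-1]]]'
```

```text
time_s: 53.35
tcp_pos: [0.5023, -0.0312, 0.0839]
eef_rot: [179.9, -0.0, -89.9]
contact_force: [-0.7, -0.6, -0.7]
gripper_width: 0.0037
gripper_force: 0.0
time_s: 54.15
tcp_pos: [0.5029, -0.0306, 0.0833]
eef_rot: [-180.0, 0.0, -89.8]
contact_force: [-1.9, -1.3, 6.3]
gripper_width: 0.001
gripper_force: 3.1
```

```bash
python3 -m pendant '[[[0,0,0.04,0,0,0,-1],[0,-0.15,0,0,0,0,-1],[0,-0.3,0,0,0,0,-1],[0,-0.3,0,0,0,0,-1],[0,-0.3,0,0,0,0,-1],[0,-0.3,0,0,0,0,-1],[0,-0.3,0,0,0,0,-1],[0,-0.2,0,0,0,0,-1]]]'
python3 -m pendant '[[[0,0,0,0,0,0,-1],[0,0,-0.2,0,0,0,-1],[0,0,-0.6,0,0,0,-1],[0,0,-0.9,0,0,0,-1],[0,0,-0.9,0,0,0,0.4],[0,0,-0.9,0,0,0,0.4],[0,0,-0.9,0,0,0,0.4],[0,0,0,0,0,0,0.4]]]'
python3 - <<'E'
from h import *
s=r.get_state()
c=cap('wrist'); P=cloud(c); m=(c['depth']>0)&(P[...,2]>.0555)&(P[...,2]<.07)&(P[...,0]>.4825)&(P[...,0]<.59)&(P[...,1]<.002)&(P[...,1]>-.09); p=P[m]
b=cv2.minAreaRect((p[:,:2]*1000).astype(np.float32)); print(m.sum(),b,p.min(0),p.max(0)); print(s['tcp_pos'],rel(s,[b[0][0]/1000,b[0][1]/1000,.0735]))
E
```

```text
time_s: 54.95
tcp_pos: [0.5336, -0.0324, 0.0831]
eef_rot: [179.4, -0.2, -89.9]
contact_force: [-27.7, 0.1, 39.3]
gripper_width: 0.0008
gripper_force: 19.6
time_s: 55.75
tcp_pos: [0.5416, -0.0301, 0.1731]
eef_rot: [-179.7, 0.1, -89.8]
contact_force: [-1.1, 0.3, 0.2]
gripper_width: 0.0269
gripper_force: 0.0
2295 ((534.0167236328125, -30.718786239624023), (37.451168060302734, 47.882080078125), 89.3183364868164) [ 0.51004756 -0.0494242   0.05552609] [ 0.5580667  -0.01197397  0.06211964]
[ 0.54156542 -0.0301101   0.17308097] [0.03 0.4  4.98]
```

```bash
python3 -m pendant '[[[0.03,0.4,0.5,0,0,0,0.4],[0,0,1,0,0,0,0.4],[0,0,1,0,0,0,0.4],[0,0,1,0,0,0,0.4],[0,0,0.8,0,0,0,0.4],[0,0,0.5,0,0,0,0.4],[0,0,0.15,0,0,0,0.4],[0,0,0,0,0,0,0.4]]]' 25
python3 -m pendant '[[[0,0,0,0,0,0,0],[0,0,0,0,0,0,-1],[0,0,0,0,0,0,-1],[0,0,0,0,0,0,-1],[0,0,0,0,0,0,-1],[0,0,0,0,0,0,-1],[0,0,0,0,0,0,-1],[0,0,0,0,0,0,-1]]]' 25
python3 -m pendant '[[[0,0,-0.3,0,0,0,-1],[0,0,-0.9,0,0,0,-1],[0,0,-0.9,0,0,0,-1],[0,0,-0.9,0,0,0,-1],[0,0,-0.9,0,0,0,-1],[0,0,-0.9,0,0,0,-1],[0,0,0,0,0,0,-1],[0,0,0,0,0,0,-1]]]'
```

```text
time_s: 56.6
tcp_pos: [0.5297, -0.0316, 0.0713]
eef_rot: [179.8, -0.1, -89.8]
contact_force: [-10.2, -0.3, 16.5]
gripper_width: 0.0611
gripper_force: 8.1
time_s: 57.4
tcp_pos: [0.5316, -0.0313, 0.0713]
eef_rot: [-180.0, -0.0, -89.8]
contact_force: [-1.8, -0.5, 8.0]
gripper_width: 0.0468
gripper_force: 25.5
time_s: 58.2
tcp_pos: [0.5313, -0.0311, 0.1668]
eef_rot: [-180.0, 0.0, -89.9]
contact_force: [0.6, -1.3, -1.0]
gripper_width: 0.0476
gripper_force: 25.0
```

```bash
python3 -m pendant '[[[0.87,0.1,0,0,0,0,-1],[0.87,0.1,0,0,0,0,-1],[0.87,0.1,0,0,0,0,-1],[0.87,0.1,0,0,0,0,-1],[0.87,0.1,0,0,0,0,-1],[0.87,0.1,0,0,0,0,-1],[0.87,0.1,0,0,0,0,-1],[0.87,0.1,0,0,0,0,-1]]]'
python3 -m pendant '[[[0.87,0.1,0,0,0,0,-1],[0.87,0.1,0,0,0,0,-1],[0.87,0.1,0,0,0,0,-1],[0.87,0.1,0,0,0,0,-1],[0.87,0.1,0,0,0,0,-1],[0.87,0.1,0,0,0,0,-1],[0.87,0.1,0,0,0,0,-1],[0.87,0.1,0,0,0,0,-1]]]'
python3 - <<'E'
from h import *
s=r.get_state(); print(s['tcp_pos'],s['gripper_width'],rel(s,[.5005,-.3095,.0265]))
c=cap('wrist'); P=cloud(c)
for y in(-.402,-.3555):
    m=(c['depth']>0)&(P[...,2]>.010)&(P[...,2]<.03)&(abs(P[...,0]-.5)<.07)&(abs(P[...,1]-y)<.022); p=P[m]
    if m.any(): print(m.sum(),cv2.minAreaRect((p[:,:2]*1000).astype(np.float32)),np.percentile(p[:,2],[5,50,95]))
E
```

```text
time_s: 59.0
tcp_pos: [0.515, -0.171, 0.1655]
eef_rot: [179.9, 0.0, -89.9]
contact_force: [0.4, -0.4, -1.1]
gripper_width: 0.0476
gripper_force: 25.0
time_s: 59.8
tcp_pos: [0.4995, -0.3101, 0.1654]
eef_rot: [179.9, 0.1, -89.9]
contact_force: [0.5, 0.8, -1.6]
gripper_width: 0.0466
gripper_force: 25.0
[ 0.4994774  -0.31005002  0.16536123] 0.04662234110211426 [-0.02 -0.07  6.94]
2328 ((502.2528991699219, -402.084228515625), (47.213645935058594, 36.642215728759766), 0.9337213039398193) [0.01255706 0.01473257 0.01609762]
2017 ((501.508544921875, -355.3349914550781), (47.72932434082031, 37.415557861328125), 1.3829294443130493) [0.01248423 0.01472943 0.01606558]
```

```bash
python3 -m pendant '[[[0,0,0.5,0,0,0,-1],[0,0,1,0,0,0,-1],[0,0,1,0,0,0,-1],[0,0,1,0,0,0,-1],[0,0,1,0,0,0,-1],[0,0,1,0,0,0,-1],[0,0,0.8,0,0,0,-1],[0,0,0.4,0,0,0,-1]]]'
python3 -m pendant '[[[0,0,0.1,0,0,0,-1],[0,0,0.05,0,0,0,-1],[0,0,0,0,0,0,-1],[0,0,0,0,0,0,-1],[0,0,0,0,0,0,-1],[0,0,0,0,0,0,-1],[0,0,0,0,0,0,-1],[0,0,0,0,0,0,-1]]]'
```

```text
time_s: 60.65
tcp_pos: [0.4988, -0.3085, 0.0302]
eef_rot: [179.8, 0.1, -89.8]
contact_force: [-0.4, -0.6, -0.7]
gripper_width: 0.0474
gripper_force: 25.0
time_s: 61.45
tcp_pos: [0.5005, -0.3097, 0.0301]
eef_rot: [-180.0, -0.0, -89.8]
contact_force: [-0.2, -0.4, 0.4]
gripper_width: 0.0476
gripper_force: 25.0
```

```bash
python3 -m pendant '[[[0,0,0.05,0,0,0,-1],[0,0,0.05,0,0,0,-1],[0,0,0.04,0,0,0,-1],[0,0,0,0,0,0,-1],[0,0,0,0,0,0,-1],[0,0,0,0,0,0,-1],[0,0,0,0,0,0,-1],[0,0,0,0,0,0,-1]]]'
```

```text
time_s: 62.25
tcp_pos: [0.5004, -0.3097, 0.0272]
eef_rot: [-180.0, -0.0, -89.8]
contact_force: [-0.3, 0.0, -0.3]
gripper_width: 0.0476
gripper_force: 25.0
```

```bash
python3 -m pendant '[[[0,0,0,0,0,0,0.1],[0,0,0,0,0,0,0.2],[0,0,0,0,0,0,0.3],[0,0,0,0,0,0,0.3],[0,0,-0.3,0,0,0,0.3],[0,0,-0.9,0,0,0,0.3],[0,0,-1,0,0,0,0.3],[0,0,-1,0,0,0,0.3]]]'
python3 -m pendant '[[[0,0,-1,0,0,0,0.3],[0,0,-1,0,0,0,0.3],[0,0,-1,0,0,0,0.3],[0,0,-1,0,0,0,0.3],[0,0,-1,0,0,0,0.3],[0,0,-1,0,0,0,0.3],[0,0,-1,0,0,0,0.3],[0,0,0,0,0,0,0.3]]]'
python3 - <<'E'
from h import *
s=r.get_state(); print(s['tcp_pos'],rel(s,[.5075,.0535,.25]))
c=cap('wrist'); P=cloud(c)
for y in(-.402,-.3555,-.3095):
    m=(c['depth']>0)&(P[...,2]>.010)&(P[...,2]<.03)&(abs(P[...,0]-.5)<.07)&(abs(P[...,1]-y)<.021); p=P[m]
    if m.any(): print(m.sum(),cv2.minAreaRect((p[:,:2]*1000).astype(np.float32)),np.percentile(p[:,2],[5,50,95]))
c=cap('scene')
P=cloud(c)
for n,x,y,z0,z1 in(('hub',.636,.107,.147,.162),('worn',.6005,.361,.035,.046),('block',.683,-.27,.025,.036)):
    m=(c['depth']>0)&(P[...,2]>z0)&(P[...,2]<z1)&(abs(P[...,0]-x)<.04)&(abs(P[...,1]-y)<.04); p=P[m]; print(n,cv2.minAreaRect((p[:,:2]*1000).astype(np.float32)),np.percentile(p[:,2],[5,50,95]))
E
```

```text
time_s: 63.05
tcp_pos: [0.5004, -0.3097, 0.0922]
eef_rot: [180.0, -0.0, -89.8]
contact_force: [1.0, -0.2, 0.1]
gripper_width: 0.0571
gripper_force: 0.0
time_s: 63.85
tcp_pos: [0.5017, -0.3103, 0.2349]
eef_rot: [-179.7, -0.1, -89.8]
contact_force: [0.7, 0.1, 0.4]
gripper_width: 0.0567
gripper_force: 0.0
[ 0.50166946 -0.31030751  0.23488171] [-18.19  -0.35  -0.79]
1483 ((502.3790588378906, -402.41278076171875), (48.007232666015625, 36.88722610473633), 1.1542160511016846) [0.01256798 0.01469792 0.01619647]
1330 ((501.24688720703125, -355.3489074707031), (37.060855865478516, 47.31787109375), 88.69666290283203) [0.0124385  0.01469513 0.01610319]
1218 ((499.85174560546875, -309.82928466796875), (47.70065689086914, 37.305660247802734), 0.00841823685914278) [0.01228384 0.0147106  0.01609438]
hub ((636.530029296875, 106.42537689208984), (36.71255874633789, 40.0560188293457), 70.11799621582031) [0.14829893 0.15414186 0.1567485 ]
worn ((600.32763671875, 360.9032287597656), (37.18809127807617, 42.67057800292969), 74.23663330078125) [0.03612117 0.04015925 0.04336279]
block ((685.5742797851562, -270.21240234375), (58.20514678955078, 58.598087310791016), 37.964656829833984) [0.02646349 0.03061224 0.03353751]
```

All three cases lie flat in the tote, the fresh lap is home and the worn lap is in tray B. Back to the fader.

```bash
for i in 1 2; do python3 -m pendant '[[[-0.96,-0.02,0,0,0,0,0.3],[-0.96,-0.02,0,0,0,0,0.3],[-0.96,-0.02,0,0,0,0,0.3],[-0.96,-0.02,0,0,0,0,0.3],[-0.96,-0.02,0,0,0,0,0.3],[-0.96,-0.02,0,0,0,0,0.3],[-0.96,-0.02,0,0,0,0,0.3],[-0.96,-0.02,0,0,0,0,0.3]]]'; done
python3 -m pendant '[[[-0.96,0,0,0,0,0,0],[-0.96,0,0,0,0,0,0],[-0.96,0,0,0,0,0,0],[0,0,0,0,0,-0.9,0],[0,0,0,0,0,-0.9,0],[0,0,0,0,0,-1,0],[0,0,0,0,0,-1,0],[0,0,0,0,0,-1,0]]]'
for i in 1 2; do python3 -m pendant '[[[0,0,0,0,0,-1,0],[0,0,0,0,0,-1,0],[0,0,0,0,0,-1,0],[0,0,0,0,0,-1,0],[0,0,0,0,0,-1,0],[0,0,0,0,0,-1,0],[0,0,0,0,0,-1,0],[0,0,0,0,0,-1,0]]]'; done
python3 -m pendant '[[[0,0,0,0,0,-1,0],[0,0,0,0,0,-1,0],[0,0,0,0,0,0,0],[0,0,0,0,0,0,0],[0,0,0,0,0,0,0],[0,0,0,0,0,0,0],[0,0,0,0,0,0,0],[0,0,0,0,0,0,0]]]'
python3 - <<'E'
from h import *
s=r.get_state(); c=cap('wrist'); P=cloud(c); m=(c['depth']>0)&(P[...,2]>.122)&(P[...,2]<.14)&(abs(P[...,0]-.507)<.03)&(abs(P[...,1]-.053)<.03); p=P[m]
print(m.sum(),cv2.minAreaRect((p[:,:2]*1000).astype(np.float32)))
print(s['tcp_pos'],s['eef_rot'],rel(s,[.5076,.0535,.1275]))
# white line columns on cap + marker centroid
v=c['frame'].max(2).astype(int)
for n,mm in(('line',m&(v>140)),):
    print(n,mm.sum(),P[mm].mean(0))
m2=(c['depth']>0)&(P[...,0]>.466)&(P[...,0]<.488)&(abs(P[...,1]-.0855)<.012)&(v>110)&(P[...,2]>.096)&(P[...,2]<.11); q=P[m2]; print('marker',m2.sum(),q.mean(0),np.percentile(q[:,1],[2,50,98]))
E
```

```text
time_s: 64.75
tcp_pos: [0.5025, -0.1552, 0.2302]
eef_rot: [179.9, 0.0, -89.8]
contact_force: [0.1, 0.1, -0.3]
gripper_width: 0.0569
gripper_force: 0.0
time_s: 65.55
tcp_pos: [0.5053, -0.0018, 0.2303]
eef_rot: [179.9, -0.0, -89.8]
contact_force: [-0.3, -0.4, 0.3]
gripper_width: 0.0569
gripper_force: 0.0
time_s: 66.35
tcp_pos: [0.5052, 0.055, 0.2302]
eef_rot: [179.9, 0.0, -70.5]
contact_force: [0.5, 1.0, 0.0]
gripper_width: 0.0438
gripper_force: 0.0
time_s: 67.15
tcp_pos: [0.5052, 0.0549, 0.2302]
eef_rot: [179.9, 0.1, -38.5]
contact_force: [-0.4, 0.4, 1.1]
gripper_width: 0.0436
gripper_force: 0.0
time_s: 67.95
tcp_pos: [0.5052, 0.0549, 0.2302]
eef_rot: [180.0, 0.1, -6.5]
contact_force: [0.4, 0.4, -1.4]
gripper_width: 0.0438
gripper_force: 0.0
time_s: 68.75
tcp_pos: [0.5058, 0.0552, 0.2312]
eef_rot: [-180.0, -0.0, 1.3]
contact_force: [-0.2, 0.3, 0.3]
gripper_width: 0.0439
gripper_force: 0.0
746 ((508.0399475097656, 53.500083923339844), (23.662811279296875, 15.794120788574219), 1.367775559425354)
[0.5057964  0.05515787 0.23115372] [-1.79998527e+02 -3.30883763e-04  1.34276642e+00] [0.09 0.09 5.18]
line 67 [0.50851728 0.05396864 0.12884896]
marker 284 [0.47562353 0.08498692 0.10108844] [0.07582989 0.08517891 0.09261613]
```

```bash
python3 -m pendant '[[[0.09,0.08,0.7,0,0,0,0],[0,0,0.9,0,0,0,0],[0,0,0.9,0,0,0,0],[0,0,0.9,0,0,0,0],[0,0,0.9,0,0,0,-0.3],[0,0,0.6,0,0,0,-0.3],[0,0,0.2,0,0,0,-0.3],[0,0,0,0,0,0,-0.3]]]' 10
python3 -m pendant '[[[0,0,0,0,0,0,-1],[0,0,0,0,0,0,-1],[0,0,0,0,0,0,-1],[0,0,0,0,0,0,-1],[0,0,0,0,0,0,-1],[0,0,0,0,0,0,-1],[0,0,0,0,0,0,-1],[0,0,0,0,0,0,-1]]]' 10
```

```text
time_s: 69.6
tcp_pos: [0.5076, 0.0536, 0.129]
eef_rot: [180.0, 0.0, 1.4]
contact_force: [-0.3, -1.3, -0.2]
gripper_width: 0.0309
gripper_force: 0.0
time_s: 70.4
tcp_pos: [0.5081, 0.054, 0.1299]
eef_rot: [-180.0, -0.1, 1.4]
contact_force: [-2.6, 3.6, 6.5]
gripper_width: 0.0161
gripper_force: 10.0
```

```bash
python3 -m pendant '[[[0,-0.23,0,0,0,0,-1],[0,-0.23,0,0,0,0,-1],[0,-0.23,0,0,0,0,-1],[0,-0.23,0,0,0,0,-1],[0,-0.23,0,0,0,0,-1],[0,-0.23,0,0,0,0,-1],[0,-0.23,0,0,0,0,-1],[0,0,0,0,0,0,-1]]]'
python3 -m pendant '[[[0,0,0,0,0,0,-1],[0,0,0,0,0,0,-1],[0,0,0,0,0,0,-0.5],[0,0,0,0,0,0,-0.2],[0,0,0,0,0,0,-0.2],[0,0,-0.3,0,0,0,-0.2],[0,0,-1,0,0,0,-0.2],[0,0,-1,0,0,0,-0.2]]]'
python3 -m pendant '[[[-0.2,0,-1,0,0,0,0],[-0.3,0,-1,0,0,0,0],[-0.3,0,-1,0,0,0,0],[-0.3,0,-0.3,0,0,0,0],[0,0,0,0,0,0,0],[0,0,0,0,0,0,0],[0,0,0,0,0,0,0],[0,0,0,0,0,0,0]]]'
python3 - <<'E'
from h import *
import pickle
s=r.get_state(); c=cap('wrist'); pickle.dump(c,open('w8.pkl','wb')); P=cloud(c); m=(c['depth']>0)&(P[...,2]>.122)&(P[...,2]<.14)&(abs(P[...,0]-.507)<.03)&(abs(P[...,1]-.086)<.03); p=P[m]
print(m.sum(),cv2.minAreaRect((p[:,:2]*1000).astype(np.float32)),s['tcp_pos'])
u,v=205,190
vv,uu=np.nonzero(m); print(uu.mean(),vv.mean())
u=int(uu.mean());v=int(vv.mean()); save(c,'w8',(u-50,v-30,u+50,v+45),7); print(u-50,v-30)
E
```

```text
time_s: 71.2
tcp_pos: [0.5072, 0.0859, 0.1299]
eef_rot: [180.0, -0.1, 1.4]
contact_force: [-1.8, 0.7, 6.2]
gripper_width: 0.0156
gripper_force: 10.0
time_s: 72.0
tcp_pos: [0.5066, 0.0855, 0.1756]
eef_rot: [180.0, 0.1, 1.4]
contact_force: [0.3, -0.1, -0.2]
gripper_width: 0.0351
gripper_force: 0.0
time_s: 72.8
tcp_pos: [0.4847, 0.0851, 0.2403]
eef_rot: [180.0, 0.1, 1.4]
contact_force: [-0.5, 0.1, -0.2]
gripper_width: 0.0439
gripper_force: 0.0
734 ((507.0400085449219, 85.30106353759766), (23.510257720947266, 16.008419036865234), 1.800916075706482) [0.48474373 0.08510771 0.2402675 ]
277.98228882833786 180.90463215258856
227 150
```

View pics/w8.png

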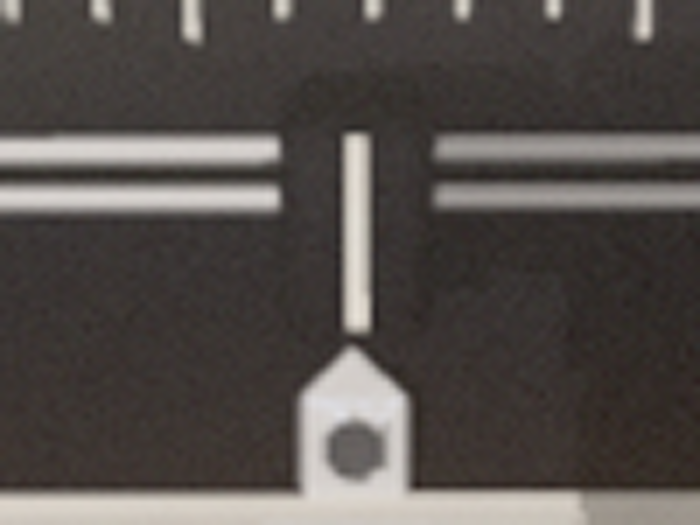

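The cap's line (x≈357) and the marker (x≈354) are aligned within about 0.4 mm, since the 12 mm marker spans 110 px. Handing in.

```bash
python3 -c "
from plant import r
print(r.close_job())"
```

```text
the job is handed in; nothing more can be done
None
```

The job is handed in after about 73 s of robot time, and my last measurements put everything in place: worn lap flat in the empty tray, three cases (all that were there) flat in the tote, fresh lap fully home, and fader within about 0.5 mm of the marker. The hand-in returned no verdict.

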